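Kit the stripped drill

ROBOT

A 7-joint arm with a two-finger parallel gripper is mounted at the origin on the work surface. World frame = base frame: x ahead of the robot, y to its left, z up, the work surface at z = 0. Lengths are in m, angles in rad, forces in N, time in s.
With the tool pointing down it reaches from about 0.425 to 0.95 m from the base axis. Payload 16.7 kg.
Tool frame: the origin (TCP) lies midway between the tips of the shut fingers; the grasp point (between the pads) lies 19 mm behind it; z points along the fingers, y is the line along which they close (so a half turn about z gives the same grasp; the last joint's range is limited). The gripper opens to 94 mm and grips with 3 to 60 N. Pads are 16 mm wide; open, the fingers measure 119 mm over their backs; the gripper's body (75 mm by 177 mm) begins 78 mm behind the grasp point.
Start: joints at [-1.272, 0.426, 0.074, 1.606, -0.034, 1.111, -0.067], TCP at [0.293, 0.608, 0.205] pointing down, gripper open.
Joint ranges: [-2.85, 2.85], [-0.5, 2.14], [-1.23, 1.37], [0.21, 2.46], [-1.02, 4.16], [0.16, 2.05], [-2.73, 2.73]. Speed limits (rad/s): [1.89, 1.89, 2.39, 2.39, 3.01, 3.01, 3.01].

INTERFACE

Orientations are given as a unit quaternion [w, x, y, z].
In Python, from plant import env, eyes, finder gives the robot as it stands. The module is installed in compiled form; this text tells all that it offers.
- The arm moves only by the tool send_rows, never from a script. Its argument "deltas" is a list of rows, each an object with "slide": the shift along the tool's x, y, z in units of 30 mm (1.0 is 30 mm), a list of three; "rot": the turn, a rotation vector about the tool's x, y, z in units of 6 degrees (1.0 is 6 degrees), a list of three; "claw": the finger opening in mm, from 0 to 94. In form: [{"slide": [x, y, z], "rot": [ax, ay, az], "claw": claw}, ...]. A call has 1 to 5 rows; each row shifts and turns the commanded pose from where the row before left it, along the tool's axes as they then stand; what a row does not reach is not made up. A row lasts 1/12 s, in which the tool goes at most 41.7 mm and 7.16 degrees, less where a joint would pass 70% of its speed; a pose out of reach is approached as far as the arm can. A call is refused whole if a number of a shift passes 1 or a number of a turn 1, either way. A call with a gripper value outside its range is refused whole. The fingers move at their own pace and stop on an object; "force" is the grip in N (left out, the last holds). Time passes only in rows, so rows that do not move let the fingers close. It gives the time, the measured TCP pose, the force, the opening and the grip force at its end, in the units of the state.
- env.state(): the state, without advancing time (a new reading comes with each control period).
- eyes.capture(name): name is "side" or "top"; returns a dict with "color" (384x512x3 uint8, red, green, blue), "range_z" (384x512 float32, m along the optical axis (not along the pixel's ray), 0 where there is no reading), "camera_matrix" (3x3 intrinsics, pixels), "dist" ([k1, k2, p1, p2, k3] as OpenCV has them; the pictures are not rectified), "eye" and "attitude" of the camera in the world. Camera axes: x right, y up, looking along -z (the intrinsics and any distortion apply to the point x, -y, -z); pixel columns grow to the right and rows downward; lengths in m; the calibration is good to about 2 mm. A picture is of the moment at which its call begins.
- env.job_done(): hands the job in; it is judged then, once.
Trained networks look in a picture, given as the dict that the camera call returned (one of the last four; its "shot" number tells which), for a name from the list of things; names that differ only in an ending like _2 or _b are one class to them, and where a whole thing is asked for, a point or a joint stands for the part that bears it (a point fixed in the world has none). Each returns a list of dicts, best first, with "score" (0 to 1); they miss things now and then, are a little off and sometimes report something else, mostly with a low value. They report only what shows in the picture. A call takes as long as a camera call. They do not tell look-alikes from the thing itself.
- finder.recognise(picture, label): "xy" ([column, row] in pixels, amid what is visible of it).
The state is a dict: "t": time; "joint_pos": joint angles; "joint_vel": joint speeds; "effort": joint torques, N m; "tcp_pos": TCP position; "tcp_rot": TCP orientation; "ft_force": force on the tool from outside, world axes, zero at the start; "torque": the same for the moment, N m; "width": finger opening in m; "finger_force": force on a finger pad.
Only numpy, scipy, OpenCV 4.12 (cv2) and the standard library are available. Lean on these libraries where they do the work, as an engineer would, in place of code of your own. Each camera call takes 0.05 s, during which the arm holds its last target. There are 200 camera calls.

TASK

Gather the parts of the stripped cordless drill into the kit tray: the chuck, the battery, the short motor and the gear on its shaft, each set down flat on the floor of the well cut to its own outline, the same way up as it lies now. Leave the longer motor and the plain socket where they are on the bench; they belong to other jobs.

Things in the scene. Friction and masses are not known exactly. Their poses are not given: they have to be found in the camera images.
- chuck: drill chuck standing upright, dark steel, ribbed: 42 mm diameter and straight up to 36 mm, then tapering to 24 mm diameter at its 52 mm high top, where three small jaws (about 3 mm more) show; about 220 g. Goes in the large round well. Origin: centre of the underside, z up
- battery: black battery block, 50 x 50 mm, 45 mm high, with a small grey plate and three brass contacts (to 49 mm) on top; about 240 g. Goes in the square well. Origin: centre of the underside, z up, x and y square to its sides
- motor: SHORT flat-sided steel motor lying down, black cap at one end, thin shaft at the other: 68 mm long overall (can 56, shaft 12, 6 mm thick), 30 mm wide, 28 mm high; about 160 g. Goes in the oblong well, either way round. Origin: on the underside at half the overall length, x towards the shaft end, z up; grip across the 30 mm at the can's middle, x = -6 mm
- gear: small steel gear wheel with its shaft standing up: toothed wheel 26 mm diameter and 12 mm high, shaft of 12 mm diameter from there up to 42 mm; about 70 g. Goes in the small round well. Origin: centre of the underside, z up along the shaft
- long_motor: look-alike, to be left alone: same kind of motor but LONG, 94 mm overall (can 82 mm, shaft 12 mm), 30 mm wide, 28 mm high. Origin: on the underside at half the overall length, x towards the shaft end, z up
- socket: look-alike of the chuck, to be left alone: bright plain straight steel socket, 42 mm diameter, 36 mm high, with a 30 mm wide open mouth on top. Origin: centre of the underside, z up
- well_round: fixed black insert 96 x 96 mm, 16 mm high, one of four (2 by 2, any order, turned alike) in a flat grey 206 mm square tray, underside 3 mm over the bench; the well's pale floor is 4 mm above the underside, 12 mm below the flat top. Origin: centre of the insert's underside, under the well's centre, z up. well: round, 58 mm diameter, for the chuck
- well_square: fixed black insert 96 x 96 mm, 16 mm high, one of four (2 by 2, any order, turned alike) in a flat grey 206 mm square tray, underside 3 mm over the bench; the well's pale floor is 4 mm above the underside, 12 mm below the flat top. Origin: centre of the insert's underside, under the well's centre, z up. well: 66 x 66 mm square, sides along the insert's x and y, for the battery
- well_oblong: fixed black insert 96 x 96 mm, 16 mm high, one of four (2 by 2, any order, turned alike) in a flat grey 206 mm square tray, underside 3 mm over the bench; the well's pale floor is 4 mm above the underside, 12 mm below the flat top. Origin: centre of the insert's underside, under the well's centre, z up. well: 84 mm long (along the insert's x) by 46 mm wide (along y), for the short motor
- well_small: fixed black insert 96 x 96 mm, 16 mm high, one of four (2 by 2, any order, turned alike) in a flat grey 206 mm square tray, underside 3 mm over the bench; the well's pale floor is 4 mm above the underside, 12 mm below the flat top. Origin: centre of the insert's underside, under the well's centre, z up. well: round, 42 mm diameter, for the gear
Mind the look-alikes: they are no part of the job. Leave any red look-alike of the well_round alone.

How it is judged:
At the end, for the whole second after the job is handed in: Chuck, battery, short motor and gear each rest in their own well: centre within 13 mm of the well's, underside within 3 mm of its floor, tilted under 0.12 rad from how they lay, slower than 20 mm/s. The long motor and the socket are within 20 mm of where they started (horizontal distance between chuck and well_round below 0.013 m and z of chuck in the frame of well_round below 0.007 m and angle between each of chuck, battery, motor, gear's own z axis and vertical below 0.12 rad and linear speed of each of chuck, battery, motor, gear below 0.02 m/s and horizontal distance between battery and well_square below 0.013 m and z of battery in the frame of well_square below 0.007 m and horizontal distance between motor and well_oblong below 0.013 m and z of motor in the frame of well_oblong below 0.007 m and horizontal distance between gear and well_small below 0.013 m and z of gear in the frame of well_small below 0.007 m and distance of each of long_motor, socket from where it was at the start of the episode below 0.02 m); the robot touches nothing.
It fails at once if the long motor is shifted more than 20 mm (distance of long_motor from where it was at the start of the episode above 0.02 m).
It fails at once if the socket is shifted more than 20 mm (distance of socket from where it was at the start of the episode above 0.02 m).
It also fails if it takes over 115 s, if anything falls off the work surface, if the arm or the gripper's body presses on something with over 40 N, if the wrist force passes 120 N, or if a joint passes its speed limit or range.

## Working session

There is one attempt and no reset: what is moved stays moved. The work goes in short steps, Python scripts to look and compute and a tool call to move; the robot and the scene stay as the last step left them, time stands still between calls to the robot, and variables do not carry over. Pictures are saved under pics/ and viewed, at most 14 in all, crops included, and the job is handed in when it is done.

Besides the shell and the picture viewer there is one more tool, called after "Request:" by a JSON object that holds its "fn" and its "kwargs", one argument or row to a line. send_rows: Moves the arm, as the interface text tells. Its arguments: {"type":"object","properties":{"deltas":{"type":"array"},"force":{"type":"number"}},"required":["deltas"]}

```bash
mkdir -p pics; cat > h.py <<'E'
import numpy as np, cv2
from scipy.spatial.transform import Rotation as R
from plant import env, eyes, finder
def rot(a):
    a=np.array(a)
    return a if a.shape==(3,3) else R.from_quat(a[[1,2,3,0]]).as_matrix()
def pts(p,uv,z=None):
    uv=np.array(uv,float).reshape(-1,1,2)
    n=cv2.undistortPoints(uv,np.array(p["camera_matrix"]),np.array(p["dist"]))[:,0]
    d=np.c_[n[:,0],-n[:,1],-np.ones(len(n))]@rot(p["attitude"]).T
    e=np.array(p["eye"])
    if z is None:
        r=p["range_z"][uv[:,0,1].astype(int),uv[:,0,0].astype(int)]
        return e+d*r[:,None]
    return e+d*((z-e[2])/d[:,2])[:,None]
def cloud(p):
    v,u=np.mgrid[0:384,0:512]
    return pts(p,np.c_[u.ravel(),v.ravel()]).reshape(384,512,3)
def save(p,n): cv2.imwrite(n,p["color"][:,:,::-1])
E
python3 - <<'E'
from h import *
s=env.state(); print(s["t"],s["tcp_pos"],s["tcp_rot"],s["width"])
ps=[]
for n in("top","side"):
    p=eyes.capture(n); ps.append(p); save(p,f"pics/{n}0.png"); print(n,p["eye"],p["attitude"])
    for l in "chuck battery motor gear well_round well_square well_oblong well_small".split():
        for r in finder.recognise(p,l)[:4]:
            print(l,np.round(r["xy"]),round(r["score"],2),np.round(pts(p,[r["xy"]])[0],3))
im=[cv2.resize(p["color"],(800,600))[:,:,::-1] for p in ps]
cv2.imwrite("pics/t.png",im[0]);cv2.imwrite("pics/s.png",im[1])
E
```

```text
0.0 [0.29265548 0.60775563 0.20477997] [-1.16052271e-04  2.22509460e-01  9.74930321e-01 -6.29574066e-04] 0.0939050712671146
top [ 0.37305265 -0.03150303  0.90402572] [ 0.71478715  0.03952181 -0.03415233 -0.69738869]
chuck [322. 200.] 0.66 [ 0.449 -0.174  0.049]
chuck [198. 140.] 0.22 [0.597 0.134 0.007]
battery [396. 205.] 0.95 [ 0.442 -0.352  0.045]
motor [390. 152.] 0.64 [ 0.576 -0.347  0.025]
gear [327. 147.] 0.52 [ 0.587 -0.193  0.01 ]
well_round [196. 140.] 0.9 [0.596 0.136 0.006]
well_round [161. 251.] 0.88 [0.317 0.214 0.001]
well_round [239. 238.] 0.64 [0.355 0.022 0.   ]
well_square [144. 167.] 0.73 [0.526 0.265 0.008]
well_oblong [158. 132.] 0.87 [0.616 0.236 0.006]
well_small [181. 180.] 0.74 [0.495 0.17  0.005]
side [ 0.21846582 -0.70029703  0.45801177] [ 0.85157855  0.48530122 -0.0922414  -0.17546573]
chuck [269. 238.] 0.77 [ 0.45  -0.204  0.035]
chuck [226. 161.] 0.17 [0.501 0.182 0.006]
battery [306. 302.] 0.96 [ 0.429 -0.374  0.045]
motor [376. 284.] 0.91 [ 0.558 -0.372  0.029]
gear [331. 226.] 0.69 [ 0.589 -0.195  0.013]
well_round [182. 205.] 0.92 [0.341 0.02  0.002]
well_round [160. 171.] 0.8 [0.323 0.18  0.015]
well_round [260. 162.] 0.69 [0.57  0.111 0.019]
well_square [224. 142.] 0.69 [0.533 0.293 0.011]
well_oblong [259. 143.] 0.76 [0.628 0.253 0.005]
well_oblong [229. 161.] 0.52 [0.507 0.177 0.007]
well_small [225. 161.] 0.64 [0.496 0.177 0.007]
```

View pics/t.png

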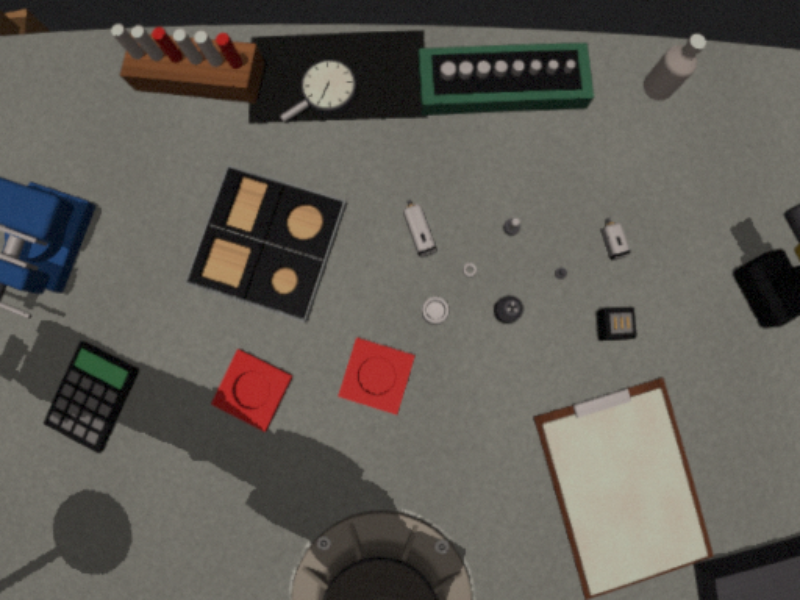

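View pics/s.png

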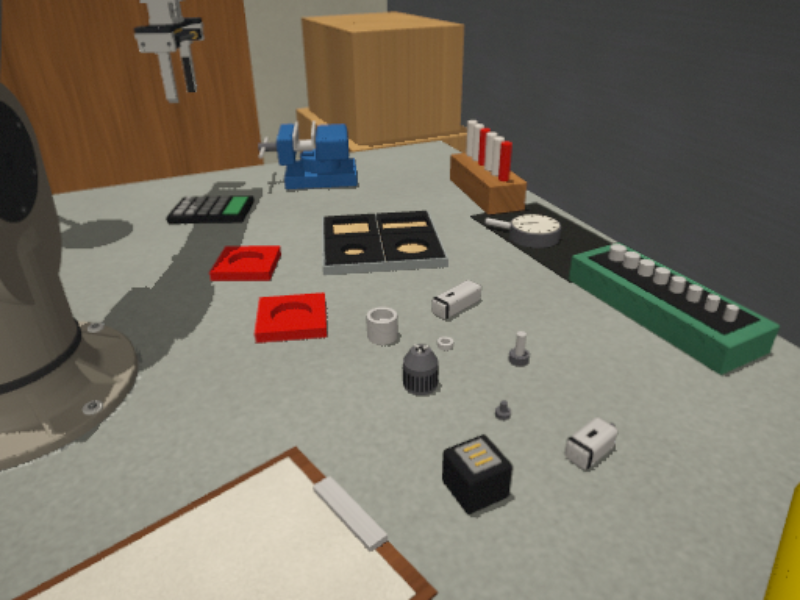

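Top view: socket (435,310), chuck (509,309), battery (617,323), long motor (420,228), short motor (616,238) and gear (513,225), with a small bolt at (561,272) and a ring at (470,269). Tray wells are oblong (246,204), round (305,222), square (228,262) and small (285,281). The two red trays are decoys.

Candidates:
- **Motor:** (420,228) is clearly longer, so it is the long one. (616,238) is the short one.
- **Chuck:** (509,309) is dark and tapered. (435,310) is a bright open cup, so it is the socket.
- **Gear:** (513,225) is a wheel with a tall shaft. (561,272) is a smaller screw.

I'll confirm this by measuring and with a crop.

```bash
python3 - <<'E'
from h import *
p=eyes.capture("top"); q=eyes.capture("side")
C=cloud(p); D=cloud(q)
for nm,c,zlo,r in [("chuck",(.449,-.174),.030,.045),("battery",(.442,-.352),.038,.05),("motor",(.576,-.347),.020,.06),("gear",(.587,-.193),.025,.035),("gearwheel",(.587,-.193),.005,.035),("long",(.59,.0),.020,.07),("socket",(.45,-.01),.02,.04),("screw",(.52,-.28),.004,.03)]:
  for k,X in(("top",C),("side",D)):
    m=(np.hypot(X[...,0]-c[0],X[...,1]-c[1])<r)&(X[...,2]>zlo)&(X[...,2]<.07)
    P=X[m]
    if len(P)<5: print(nm,k,len(P)); continue
    (cx,cy),(w,h),a=cv2.minAreaRect((P[:,:2]*1000).astype(np.float32))
    print(nm,k,len(P),"med",np.round(np.median(P,0)*1000),"rect",np.round([cx,cy,w,h,a],1),"z95",round(np.percentile(P[:,2],95)*1000,1))
# wells: pale
hsv=cv2.cvtColor(p["color"],cv2.COLOR_RGB2HSV)
m=((hsv[...,1]>60)&(hsv[...,2]>110)&(C[...,0]>.4)&(C[...,0]<.72)&(C[...,1]>.05)&(C[...,1]<.36)).astype(np.uint8)
n,l,st,ce=cv2.connectedComponentsWithStats(m)
for i in range(1,n):
    if st[i,4]<80: continue
    v,u=np.nonzero(l==i); P=pts(p,np.c_[u,v],.007)
    (cx,cy),(w,h),a=cv2.minAreaRect((P[:,:2]*1000).astype(np.float32))
    print("well px",ce[i].round(),st[i,4],"cen",np.round(P.mean(0)*1000,1),"rect",np.round([cx,cy,w,h,a],1),"zmeas",np.round(np.median(C[v,u,2])*1000,1))
# tray corners
g=((hsv[...,2]<60)&(C[...,2]>.008)&(C[...,2]<.03)&(C[...,0]>.4)&(C[...,0]<.72)&(C[...,1]>.05)&(C[...,1]<.36))
P=C[g]; print("tray",cv2.minAreaRect((P[:,:2]*1000).astype(np.float32)),np.median(P[:,2]))
a=cv2.resize(p["color"][120:225,240:435],None,fx=4,fy=4,interpolation=2)[:,:,::-1]
cv2.imwrite("pics/crop.png",a)
E
```

```text
chuck top 228 med [ 456. -183.   47.] rect [ 456.9 -185.4   36.2   38.8    1.5] z95 53.2
chuck side 350 med [ 453. -197.   44.] rect [ 457.  -191.5   39.5   33.3    1.7] z95 53.5
battery top 430 med [ 439. -352.   45.] rect [ 439.6 -354.1   50.7   49.5    4.6] z95 48.3
battery side 925 med [ 436. -362.   45.] rect [ 438.3 -357.    50.2   50.3    4.5] z95 48.0
motor top 254 med [ 572. -358.   26.] rect [ 573.  -358.3   58.7   28.1   17.3] z95 29.4
motor side 489 med [ 567. -366.   28.] rect [ 570.8 -362.4   56.4   29.3   16.4] z95 29.5
gear top 24 med [ 591. -192.   40.] rect [ 591.3 -192.3   10.7    8.1    7.4] z95 43.4
gear side 60 med [ 591. -197.   37.] rect [ 592.6 -194.4   12.    11.3   44.3] z95 42.6
gearwheel top 83 med [ 589. -192.   12.] rect [ 589.9 -192.2   25.1   21.9   39.4] z95 42.1
gearwheel side 177 med [ 590. -198.   14.] rect [ 591.6 -196.2   25.3   24.4   64.9] z95 41.7
long top 349 med [583. -44.  26.] rect [581.1 -44.5  80.8  29.8  20.5] z95 29.4
long side 224 med [585. -49.  28.] rect [581.4 -47.   78.1  29.6  18.9] z95 29.2
socket top 0
socket side 0
screw top 41 med [ 518. -271.    7.] rect [ 519.3 -273.4   15.9   16.3   47. ] z95 19.5
screw side 83 med [ 518. -277.    7.] rect [ 519.4 -274.9   15.8   15.9   58.5] z95 19.2
well px [158. 131.] 506 cen [620.5 237.2   7. ] rect [620.9 237.1  42.3  82.4  73.2] zmeas 6.1
well px [195. 142.] 362 cen [592.7 140.7   7. ] rect [592.2 141.   51.7  53.7   1.1] zmeas 5.9
well px [145. 168.] 609 cen [524.1 264.9   7. ] rect [524.1 265.   62.7  64.8  73.3] zmeas 6.0
well px [182. 179.] 197 cen [496.5 168.8   7. ] rect [496.  169.2  37.8  38.    1.3] zmeas 6.2
tray ((558.2577514648438, 199.88778686523438), (204.13424682617188, 197.75161743164062), 74.18572998046875) 0.01782207179001838
```

View pics/crop.png

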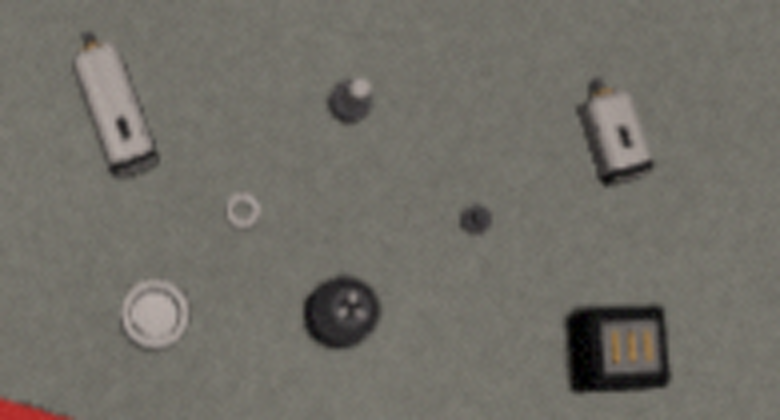

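The crop confirms the choice: short motor (615,135), gear with shaft (350,98), dark chuck with jaws (345,310), battery (620,350). I'll leave the long motor (115,110) and the socket (155,313).

```bash
cat > plan.py <<'E'
import sys; from h import *
# args: waypoints x,y,z,theta(deg) in mm ; theta = angle of tool y
def theta(s): y=rot(s["tcp_rot"])[:,1]; return np.degrees(np.arctan2(y[1],y[0]))
def plan(wps):
    s=env.state(); P=np.array(s["tcp_pos"])*1000; th=theta(s)
    print("t",round(s["t"],2),"now",P.round(1),round(th,2),"tilt",rot(s["tcp_rot"])[:,2].round(3),"w",round(s["width"]*1000,1),"F",np.round(s["ft_force"],1),"ff",s["finger_force"])
    for w in wps:
        w=np.array(w,float)
        d=th-w[3]; n=int(np.ceil(abs(d)/5.4-.05))
        if abs(d)>.2: print(f"  rot z {d/6/max(n,1):.3f} x{n}")
        th=w[3]; a=np.radians(th)
        X=np.array([np.cos(a+np.pi/2),np.sin(a+np.pi/2),0]);Y=np.array([np.cos(a),np.sin(a),0])
        v=w[:3]-P; t=np.array([v@X,v@Y,-v[2]])/30
        n=int(np.ceil(max(abs(t).max()/.97,np.linalg.norm(t)/1.3)-.02)); n=max(n,1)
        print("  slide total",t.round(3),"rows",n,"each",(t/n).round(3)); P=w[:3]
if __name__=="__main__": plan([list(map(float,a.split(","))) for a in sys.argv[1:]])
E
python3 plan.py 500,200,180,4.5 439,-355.5,120,4.5 439,-355.5,20,4.5
```

```text
t 1.0 now [292.9 608.1 205.5] 64.28 tilt [-0. -0. -1.] w 93.8 F [ 0.7 -0.7  0.2] ff 0.0
  rot z 0.830 x12
  slide total [-14.103   5.815   0.849] rows 15 each [-0.94   0.388  0.057]
  slide total [-18.3   -3.48   2.  ] rows 19 each [-0.963 -0.183  0.105]
  slide total [0.    0.    3.333] rows 4 each [0.    0.    0.833]
```

Request:
{"fn": "send_rows", "kwargs": {
  "deltas": [
    {"slide": [0,0,0],"rot": [0,0,0.83],"claw": 94},
    {"slide": [0,0,0],"rot": [0,0,0.83],"claw": 94},
    {"slide": [0,0,0],"rot": [0,0,0.83],"claw": 94},
    {"slide": [0,0,0],"rot": [0,0,0.83],"claw": 94},
    {"slide": [0,0,0],"rot": [0,0,0.83],"claw": 94}
  ],
  "force": 25
}}

```text
t: 1.42
tcp_pos: [0.2929, 0.6081, 0.2055]
tcp_rot: [-0.0, 0.429, 0.903, -0.0]
ft_force: [0.4, -0.5, 0.3]
width: 0.0939
finger_force: 0.0
```

Request:
{"fn": "send_rows", "kwargs": {
  "deltas": [
    {"slide": [0,0,0],"rot": [0,0,0.83],"claw": 94},
    {"slide": [0,0,0],"rot": [0,0,0.83],"claw": 94},
    {"slide": [0,0,0],"rot": [0,0,0.83],"claw": 94},
    {"slide": [0,0,0],"rot": [0,0,0.83],"claw": 94},
    {"slide": [0,0,0],"rot": [0,0,0.83],"claw": 94}
  ]
}}

```text
t: 1.83
tcp_pos: [0.2929, 0.6081, 0.2055]
tcp_rot: [-0.0, 0.614, 0.789, -0.0]
ft_force: [-0.2, -0.9, 0.1]
width: 0.0941
finger_force: 0.0
```

Request:
{"fn": "send_rows", "kwargs": {
  "deltas": [
    {"slide": [0,0,0],"rot": [0,0,0.83],"claw": 94},
    {"slide": [0,0,0],"rot": [0,0,0.83],"claw": 94},
    {"slide": [-0.94,0.388,0.057],"rot": [0,0,0],"claw": 94},
    {"slide": [-0.94,0.388,0.057],"rot": [0,0,0],"claw": 94},
    {"slide": [-0.94,0.388,0.057],"rot": [0,0,0],"claw": 94}
  ]
}}

```text
t: 2.25
tcp_pos: [0.3345, 0.5257, 0.2001]
tcp_rot: [0.0, 0.678, 0.735, -0.0]
ft_force: [0.8, 0.5, 0.0]
width: 0.0941
finger_force: 0.0
```

Request:
{"fn": "send_rows", "kwargs": {
  "deltas": [
    {"slide": [-0.94,0.388,0.057],"rot": [0,0,0],"claw": 94},
    {"slide": [-0.94,0.388,0.057],"rot": [0,0,0],"claw": 94},
    {"slide": [-0.94,0.388,0.057],"rot": [0,0,0],"claw": 94},
    {"slide": [-0.94,0.388,0.057],"rot": [0,0,0],"claw": 94},
    {"slide": [-0.94,0.388,0.057],"rot": [0,0,0],"claw": 94}
  ]
}}

```text
t: 2.67
tcp_pos: [0.4039, 0.3892, 0.1919]
tcp_rot: [-0.0, 0.679, 0.734, 0.0]
ft_force: [1.2, 0.7, -0.1]
width: 0.0941
finger_force: 0.0
```

Request:
{"fn": "send_rows", "kwargs": {
  "deltas": [
    {"slide": [-0.94,0.388,0.057],"rot": [0,0,0],"claw": 94},
    {"slide": [-0.94,0.388,0.057],"rot": [0,0,0],"claw": 94},
    {"slide": [-0.94,0.388,0.057],"rot": [0,0,0],"claw": 94},
    {"slide": [-0.94,0.388,0.057],"rot": [0,0,0],"claw": 94},
    {"slide": [-0.94,0.388,0.057],"rot": [0,0,0],"claw": 94}
  ]
}}

```text
t: 3.08
tcp_pos: [0.4731, 0.2533, 0.1834]
tcp_rot: [-0.0, 0.679, 0.735, 0.0]
ft_force: [0.0, 0.6, -0.4]
width: 0.0938
finger_force: 0.0
```

Request:
{"fn": "send_rows", "kwargs": {
  "deltas": [
    {"slide": [-0.94,0.388,0.057],"rot": [0,0,0],"claw": 94},
    {"slide": [-0.94,0.388,0.057],"rot": [0,0,0],"claw": 94},
    {"slide": [0,0,0],"rot": [0,0,0],"claw": 94},
    {"slide": [0,0,0],"rot": [0,0,0],"claw": 94}
  ]
}}

```text
t: 3.42
tcp_pos: [0.5009, 0.1987, 0.1799]
tcp_rot: [0.0, 0.68, 0.733, 0.0]
ft_force: [-0.2, 0.7, 0.3]
width: 0.094
finger_force: 0.0
```

```bash
python3 plan.py  439,-355.5,120,4.5 439,-355.5,20,4.5
```

```text
t 3.42 now [500.9 198.7 179.9] 4.34 tilt [ 0. -0. -1.] w 94.0 F [-0.2  0.7  0.3] ff 0.0
  slide total [-18.254  -3.508   1.998] rows 19 each [-0.961 -0.185  0.105]
  slide total [0.    0.    3.333] rows 4 each [0.    0.    0.833]
```

Request:
{"fn": "send_rows", "kwargs": {
  "deltas": [
    {"slide": [-0.96,-0.185,0.105],"rot": [0,0,0],"claw": 94},
    {"slide": [-0.96,-0.185,0.105],"rot": [0,0,0],"claw": 94},
    {"slide": [-0.96,-0.185,0.105],"rot": [0,0,0],"claw": 94},
    {"slide": [-0.96,-0.185,0.105],"rot": [0,0,0],"claw": 94},
    {"slide": [-0.96,-0.185,0.105],"rot": [0,0,0],"claw": 94}
  ]
}}

```text
t: 3.83
tcp_pos: [0.4835, 0.0545, 0.1641]
tcp_rot: [-0.0, 0.678, 0.735, 0.0]
ft_force: [0.7, 0.0, 0.4]
width: 0.094
finger_force: 0.0
```

Request:
{"fn": "send_rows", "kwargs": {
  "deltas": [
    {"slide": [-0.96,-0.185,0.105],"rot": [0,0,0],"claw": 94},
    {"slide": [-0.96,-0.185,0.105],"rot": [0,0,0],"claw": 94},
    {"slide": [-0.96,-0.185,0.105],"rot": [0,0,0],"claw": 94},
    {"slide": [-0.96,-0.185,0.105],"rot": [0,0,0],"claw": 94},
    {"slide": [-0.96,-0.185,0.105],"rot": [0,0,0],"claw": 94}
  ]
}}

```text
t: 4.25
tcp_pos: [0.4677, -0.0913, 0.1484]
tcp_rot: [0.0, 0.678, 0.735, 0.0]
ft_force: [-0.6, 0.7, -0.1]
width: 0.0939
finger_force: 0.0
```

Request:
{"fn": "send_rows", "kwargs": {
  "deltas": [
    {"slide": [-0.96,-0.185,0.105],"rot": [0,0,0],"claw": 94},
    {"slide": [-0.96,-0.185,0.105],"rot": [0,0,0],"claw": 94},
    {"slide": [-0.96,-0.185,0.105],"rot": [0,0,0],"claw": 94},
    {"slide": [-0.96,-0.185,0.105],"rot": [0,0,0],"claw": 94},
    {"slide": [-0.96,-0.185,0.105],"rot": [0,0,0],"claw": 94}
  ]
}}

```text
t: 4.67
tcp_pos: [0.4518, -0.2371, 0.1325]
tcp_rot: [0.0, 0.678, 0.735, 0.0]
ft_force: [1.1, 0.9, 1.0]
width: 0.0941
finger_force: 0.0
```

Request:
{"fn": "send_rows", "kwargs": {
  "deltas": [
    {"slide": [-0.96,-0.185,0.105],"rot": [0,0,0],"claw": 94},
    {"slide": [-0.96,-0.185,0.105],"rot": [0,0,0],"claw": 94},
    {"slide": [-0.96,-0.185,0.105],"rot": [0,0,0],"claw": 94},
    {"slide": [-0.96,-0.185,0.105],"rot": [0,0,0],"claw": 94},
    {"slide": [0,0,0],"rot": [0,0,0],"claw": 94}
  ]
}}

```text
t: 5.08
tcp_pos: [0.4375, -0.3578, 0.1198]
tcp_rot: [0.001, 0.68, 0.733, -0.001]
ft_force: [-1.4, 1.3, -0.6]
width: 0.0939
finger_force: 0.0
```

```bash
python3 plan.py  439,-355.5,20,4.5; python3 - <<'E'
from h import *
p=eyes.capture("side"); cv2.imwrite("pics/a1.png",cv2.resize(p["color"],(800,600))[:,:,::-1])
E
```

```text
t 5.08 now [ 437.5 -357.8  119.8] 4.34 tilt [-0.    -0.002 -1.   ] w 93.9 F [-1.4  1.3 -0.6] ff 0.0
  slide total [0.071 0.056 3.328] rows 4 each [0.018 0.014 0.832]
```

View pics/a1.png

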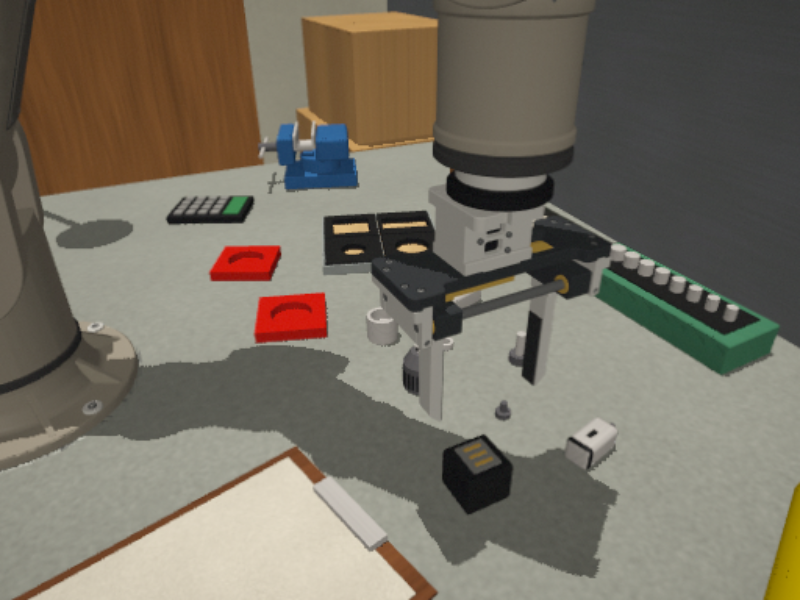

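The gripper hovers over the battery at (477,472), tips open on either side. Descending and closing.

Request:
{"fn": "send_rows", "kwargs": {
  "deltas": [
    {"slide": [0.02,0.01,0.83],"rot": [0,0,0],"claw": 72},
    {"slide": [0.02,0.01,0.83],"rot": [0,0,0],"claw": 72},
    {"slide": [0.02,0.01,0.83],"rot": [0,0,0],"claw": 72},
    {"slide": [0,0.01,0.83],"rot": [0,0,0],"claw": 72},
    {"slide": [0,0,0],"rot": [0,0,0],"claw": 40}
  ],
  "force": 30
}}

```text
t: 5.55
tcp_pos: [0.4386, -0.3483, 0.0168]
tcp_rot: [-0.003, 0.678, 0.735, -0.0]
ft_force: [-1.3, 1.1, -0.5]
width: 0.0686
finger_force: 0.0
```

Request:
{"fn": "send_rows", "kwargs": {
  "deltas": [
    {"slide": [0,0,0],"rot": [0,0,0],"claw": 40},
    {"slide": [0,0,0],"rot": [0,0,0],"claw": 40},
    {"slide": [0,0,0],"rot": [0,0,0],"claw": 40},
    {"slide": [0,0,0],"rot": [0,0,0],"claw": 40},
    {"slide": [0,0,0],"rot": [0,0,0],"claw": 40}
  ]
}}

```text
t: 5.97
tcp_pos: [0.4403, -0.3518, 0.0219]
tcp_rot: [0.001, 0.679, 0.735, 0.001]
ft_force: [-2.2, 2.7, 10.0]
width: 0.0496
finger_force: 30.0
```

Request:
{"fn": "send_rows", "kwargs": {
  "deltas": [
    {"slide": [0,0,0],"rot": [0,0,0],"claw": 40},
    {"slide": [0,0,-0.8],"rot": [0,0,0],"claw": 40},
    {"slide": [0,0,-0.9],"rot": [0,0,0],"claw": 40},
    {"slide": [0,0,-0.9],"rot": [0,0,0],"claw": 40},
    {"slide": [0,0,-0.9],"rot": [0,0,0],"claw": 40}
  ]
}}

```text
t: 6.38
tcp_pos: [0.4392, -0.3517, 0.1273]
tcp_rot: [0.0, 0.679, 0.734, 0.0]
ft_force: [1.1, 0.1, -2.2]
width: 0.0499
finger_force: 30.0
```

```bash
python3 plan.py  523.6,263.8,120,-16.8 523.6,263.8,30,-16.8
```

```text
t 6.38 now [ 439.2 -351.7  127.3] 4.5 tilt [ 0. -0. -1.] w 49.9 F [ 1.1  0.1 -2.2] ff 29.9957075715065
  rot z 0.888 x4
  slide total [20.454 -3.237  0.243] rows 22 each [ 0.93  -0.147  0.011]
  slide total [0. 0. 3.] rows 4 each [0.   0.   0.75]
```

Request:
{"fn": "send_rows", "kwargs": {
  "deltas": [
    {"slide": [0,0,0],"rot": [0,0,0.888],"claw": 40},
    {"slide": [0,0,0],"rot": [0,0,0.888],"claw": 40},
    {"slide": [0,0,0],"rot": [0,0,0.888],"claw": 40},
    {"slide": [0,0,0],"rot": [0,0,0.888],"claw": 40},
    {"slide": [0.5,-0.08,0],"rot": [0,0,0],"claw": 40}
  ]
}}

```text
t: 6.8
tcp_pos: [0.4411, -0.3386, 0.1264]
tcp_rot: [0.001, 0.805, 0.593, -0.0]
ft_force: [-0.8, -0.3, -3.0]
width: 0.0499
finger_force: 30.0
```

Request:
{"fn": "send_rows", "kwargs": {
  "deltas": [
    {"slide": [0.94,-0.147,0],"rot": [0,0,0],"claw": 40},
    {"slide": [0.94,-0.147,0],"rot": [0,0,0],"claw": 40},
    {"slide": [0.94,-0.147,0],"rot": [0,0,0],"claw": 40},
    {"slide": [0.94,-0.147,0],"rot": [0,0,0],"claw": 40},
    {"slide": [0.94,-0.147,0],"rot": [0,0,0],"claw": 40}
  ]
}}

```text
t: 7.22
tcp_pos: [0.4612, -0.1939, 0.1261]
tcp_rot: [0.0, 0.803, 0.596, 0.001]
ft_force: [1.0, -0.0, -3.1]
width: 0.0502
finger_force: 30.0
```

Request:
{"fn": "send_rows", "kwargs": {
  "deltas": [
    {"slide": [0.94,-0.147,0],"rot": [0,0,0],"claw": 40},
    {"slide": [0.94,-0.147,0],"rot": [0,0,0],"claw": 40},
    {"slide": [0.94,-0.147,0],"rot": [0,0,0],"claw": 40},
    {"slide": [0.94,-0.147,0],"rot": [0,0,0],"claw": 40},
    {"slide": [0.94,-0.147,0],"rot": [0,0,0],"claw": 40}
  ]
}}

```text
t: 7.63
tcp_pos: [0.4807, -0.0524, 0.1261]
tcp_rot: [-0.0, 0.803, 0.596, 0.001]
ft_force: [0.0, -0.4, -2.9]
width: 0.0497
finger_force: 30.0
```

Request:
{"fn": "send_rows", "kwargs": {
  "deltas": [
    {"slide": [0.94,-0.147,0],"rot": [0,0,0],"claw": 40},
    {"slide": [0.94,-0.147,0],"rot": [0,0,0],"claw": 40},
    {"slide": [0.94,-0.147,0],"rot": [0,0,0],"claw": 40},
    {"slide": [0.94,-0.147,0],"rot": [0,0,0],"claw": 40},
    {"slide": [0.94,-0.147,0],"rot": [0,0,0],"claw": 40}
  ]
}}

```text
t: 8.05
tcp_pos: [0.5003, 0.0891, 0.1262]
tcp_rot: [-0.0, 0.803, 0.596, 0.001]
ft_force: [1.1, -0.1, -2.9]
width: 0.05
finger_force: 30.0
```

Request:
{"fn": "send_rows", "kwargs": {
  "deltas": [
    {"slide": [0.94,-0.147,0],"rot": [0,0,0],"claw": 40},
    {"slide": [0.94,-0.147,0],"rot": [0,0,0],"claw": 40},
    {"slide": [0.94,-0.147,0],"rot": [0,0,0],"claw": 40},
    {"slide": [0.94,-0.147,0],"rot": [0,0,0],"claw": 40},
    {"slide": [0.94,-0.147,0],"rot": [0,0,0],"claw": 40}
  ]
}}

```text
t: 8.47
tcp_pos: [0.5199, 0.2305, 0.1262]
tcp_rot: [-0.0, 0.803, 0.596, 0.001]
ft_force: [0.3, 0.1, -2.9]
width: 0.0497
finger_force: 30.0
```

Request:
{"fn": "send_rows", "kwargs": {
  "deltas": [
    {"slide": [0.94,-0.147,0],"rot": [0,0,0],"claw": 40},
    {"slide": [0.34,-0.06,0.2],"rot": [0,0,0],"claw": 40},
    {"slide": [0,0,0],"rot": [0,0,0],"claw": 40},
    {"slide": [0,0,0],"rot": [0,0,0],"claw": 40},
    {"slide": [0,0,0],"rot": [0,0,0],"claw": 40}
  ]
}}

```text
t: 8.88
tcp_pos: [0.525, 0.2661, 0.1198]
tcp_rot: [0.0, 0.803, 0.596, -0.0]
ft_force: [0.6, -0.1, -3.0]
width: 0.05
finger_force: 30.0
```

```bash
python3 plan.py  524.7,267.4,30,-16.8; python3 - <<'E'
from h import *
p=eyes.capture("top"); cv2.imwrite("pics/a2.png",cv2.resize(p["color"][70:250,70:310],(800,600))[:,:,::-1])
E
```

```text
t 8.88 now [525.  266.1 119.8] -16.85 tilt [ 0. -0. -1.] w 50.0 F [ 0.6 -0.1 -3. ] ff 29.995514452457428
  slide total [ 0.038 -0.023  2.992] rows 4 each [ 0.01  -0.006  0.748]
```

View pics/a2.png

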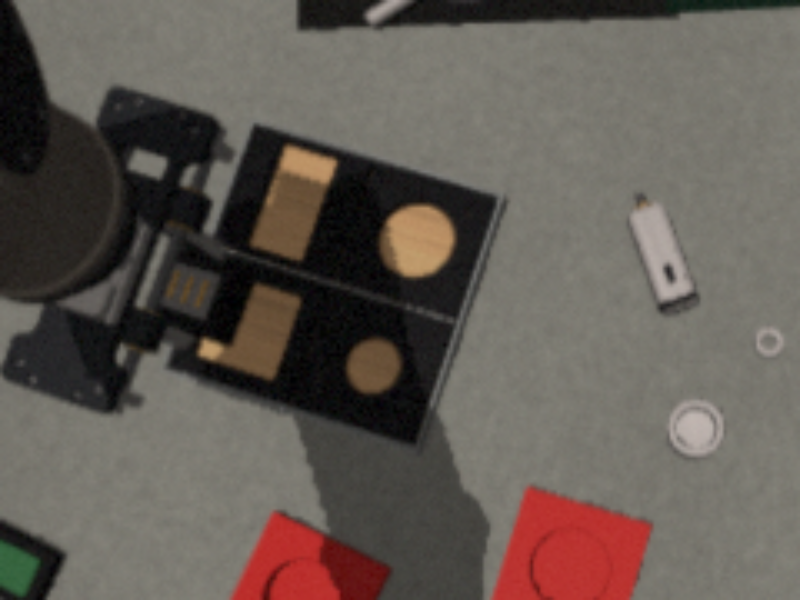

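The held battery (190,285) is 120 mm up, displaced left by parallax and turned parallel to the tray. Lowering it.

Request:
{"fn": "send_rows", "kwargs": {
  "deltas": [
    {"slide": [0.01,0,0.75],"rot": [0,0,0],"claw": 40},
    {"slide": [0.01,0,0.75],"rot": [0,0,0],"claw": 40},
    {"slide": [0.01,0,0.75],"rot": [0,0,0],"claw": 40},
    {"slide": [0,0,0.4],"rot": [0,0,0],"claw": 40},
    {"slide": [0,0,0.35],"rot": [0,0,0],"claw": 40}
  ]
}}

```text
t: 9.35
tcp_pos: [0.5252, 0.2672, 0.0287]
tcp_rot: [0.0, 0.803, 0.596, -0.0]
ft_force: [-2.7, 0.8, 14.7]
width: 0.05
finger_force: 30.0
```

Request:
{"fn": "send_rows", "kwargs": {
  "deltas": [
    {"slide": [0,0,0],"rot": [0,0,0],"claw": 40},
    {"slide": [0,0,0],"rot": [0,0,0],"claw": 40},
    {"slide": [0,0,0],"rot": [0,0,0],"claw": 40}
  ]
}}

```text
t: 9.6
tcp_pos: [0.5258, 0.2681, 0.0301]
tcp_rot: [0.0, 0.803, 0.596, 0.0]
ft_force: [-0.4, 0.9, -2.5]
width: 0.0499
finger_force: 30.0
```

Request:
{"fn": "send_rows", "kwargs": {
  "deltas": [
    {"slide": [0,0,0.02],"rot": [0,0,0],"claw": 72},
    {"slide": [0,0,0],"rot": [0,0,0],"claw": 72},
    {"slide": [0,0,0],"rot": [0,0,0],"claw": 72},
    {"slide": [0,0,0],"rot": [0,0,0],"claw": 72},
    {"slide": [0,0,0],"rot": [0,0,0],"claw": 72}
  ]
}}

```text
t: 10.02
tcp_pos: [0.5254, 0.2683, 0.029]
tcp_rot: [-0.0, 0.803, 0.596, 0.0]
ft_force: [0.7, -0.1, 0.6]
width: 0.0718
finger_force: 0.0
```

Request:
{"fn": "send_rows", "kwargs": {
  "deltas": [
    {"slide": [0,0,-0.7],"rot": [0,0,0],"claw": 72},
    {"slide": [0,0,-0.8],"rot": [0,0,0],"claw": 72},
    {"slide": [0,0,-0.8],"rot": [0,0,0],"claw": 72},
    {"slide": [0,0,-0.8],"rot": [0,0,0],"claw": 72},
    {"slide": [0,0,0],"rot": [0,0,0],"claw": 72}
  ]
}}

```text
t: 10.43
tcp_pos: [0.5273, 0.2689, 0.1259]
tcp_rot: [-0.0, 0.803, 0.596, 0.003]
ft_force: [1.0, 1.2, -0.3]
width: 0.072
finger_force: 0.0
```

```bash
python3 plan.py 457,-188.5,120,-16.8 457,-188.5,18,-16.8
```

```text
t 10.43 now [527.3 268.9 125.9] -16.81 tilt [ 0.004  0.003 -1.   ] w 72.0 F [ 1.   1.2 -0.3] ff 0.0
  slide total [-15.274   2.165   0.195] rows 16 each [-0.955  0.135  0.012]
  slide total [0.  0.  3.4] rows 4 each [0.   0.   0.85]
```

Request:
{"fn": "send_rows", "kwargs": {
  "deltas": [
    {"slide": [-0.95,0.135,0],"rot": [0,0,0],"claw": 72},
    {"slide": [-0.95,0.135,0],"rot": [0,0,0],"claw": 72},
    {"slide": [-0.95,0.135,0],"rot": [0,0,0],"claw": 72},
    {"slide": [-0.95,0.135,0],"rot": [0,0,0],"claw": 72},
    {"slide": [-0.95,0.135,0],"rot": [0,0,0],"claw": 72}
  ]
}}

```text
t: 10.85
tcp_pos: [0.503, 0.1247, 0.1216]
tcp_rot: [-0.0, 0.803, 0.596, 0.0]
ft_force: [0.1, -0.1, 0.1]
width: 0.0722
finger_force: 0.0
```

Request:
{"fn": "send_rows", "kwargs": {
  "deltas": [
    {"slide": [-0.95,0.135,0],"rot": [0,0,0],"claw": 72},
    {"slide": [-0.95,0.135,0],"rot": [0,0,0],"claw": 72},
    {"slide": [-0.95,0.135,0],"rot": [0,0,0],"claw": 72},
    {"slide": [-0.95,0.135,0],"rot": [0,0,0],"claw": 72},
    {"slide": [-0.95,0.135,0],"rot": [0,0,0],"claw": 72}
  ]
}}

```text
t: 11.27
tcp_pos: [0.4813, -0.0176, 0.1218]
tcp_rot: [-0.0, 0.803, 0.596, 0.0]
ft_force: [0.1, -1.1, -0.2]
width: 0.0722
finger_force: 0.0
```

Request:
{"fn": "send_rows", "kwargs": {
  "deltas": [
    {"slide": [-0.95,0.135,0],"rot": [0,0,0],"claw": 72},
    {"slide": [-0.95,0.135,0],"rot": [0,0,0],"claw": 72},
    {"slide": [-0.95,0.135,0],"rot": [0,0,0],"claw": 72},
    {"slide": [-0.95,0.135,0],"rot": [0,0,0],"claw": 72},
    {"slide": [-0.95,0.135,0],"rot": [0,0,0],"claw": 72}
  ]
}}

```text
t: 11.68
tcp_pos: [0.4595, -0.1599, 0.1218]
tcp_rot: [0.0, 0.803, 0.596, 0.0]
ft_force: [0.7, 0.2, 0.3]
width: 0.0722
finger_force: 0.0
```

Request:
{"fn": "send_rows", "kwargs": {
  "deltas": [
    {"slide": [-0.95,0.135,0],"rot": [0,0,0],"claw": 72},
    {"slide": [0,0,0],"rot": [0,0,0],"claw": 72},
    {"slide": [0,0,0],"rot": [0,0,0],"claw": 72},
    {"slide": [0,0,0],"rot": [0,0,0],"claw": 72},
    {"slide": [0,0,0],"rot": [0,0,0],"claw": 72}
  ]
}}

```text
t: 12.1
tcp_pos: [0.4558, -0.186, 0.1216]
tcp_rot: [-0.0, 0.802, 0.597, -0.0]
ft_force: [0.0, 0.7, -0.2]
width: 0.0719
finger_force: 0.0
```

```bash
python3 plan.py 457,-188.5,18,-16.8; python3 - <<'E'
from h import *
p=eyes.capture("top"); C=cloud(p)
m=(np.hypot(C[...,0]-.524,C[...,1]-.264)<.05)&(C[...,2]>.035)&(C[...,2]<.07); P=C[m]
print(cv2.minAreaRect((P[:,:2]*1000).astype(np.float32)),np.median(P[:,2]))
q=eyes.capture("side")
a=np.hstack([cv2.resize(p["color"][80:230,80:280],(400,300)),cv2.resize(q["color"][100:325,150:450],(400,300))])
cv2.imwrite("pics/a3.png",a[:,:,::-1])
E
```

```text
t 12.1 now [ 455.8 -186.   121.6] -16.71 tilt [-0.  0. -1.] w 71.9 F [ 0.   0.7 -0.2] ff 0.0
  slide total [-0.068  0.062  3.454] rows 4 each [-0.017  0.015  0.864]
((524.94970703125, 263.67633056640625), (49.708213806152344, 51.201988220214844), 72.35798645019531) 0.05138996332026369
```

View pics/a3.png

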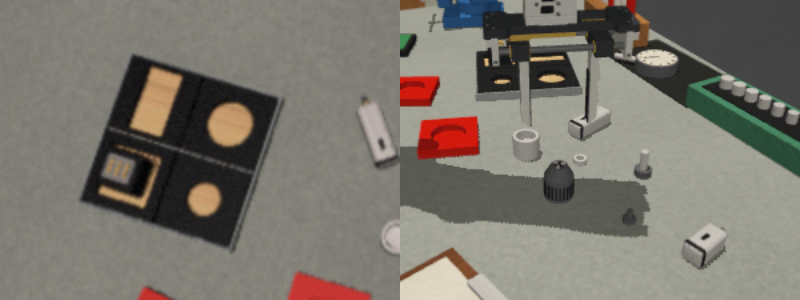

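The battery sits in the square well at left (125,168). Measured centre is (525,264) and top z is 51 mm, so it is on the floor. On the right, the gripper hangs above the chuck (558,180).

Request:
{"fn": "send_rows", "kwargs": {
  "deltas": [
    {"slide": [-0.02,0.02,0.8],"rot": [0,0,0],"claw": 72},
    {"slide": [-0.02,0.02,0.8],"rot": [0,0,0],"claw": 72},
    {"slide": [-0.02,0.02,0.8],"rot": [0,0,0],"claw": 72},
    {"slide": [-0.01,0,0.6],"rot": [0,0,0],"claw": 72},
    {"slide": [0,0,0.4],"rot": [0,0,0],"claw": 72}
  ]
}}

```text
t: 12.62
tcp_pos: [0.4562, -0.1887, 0.0181]
tcp_rot: [-0.001, 0.802, 0.597, -0.001]
ft_force: [0.2, 1.0, -0.0]
width: 0.0719
finger_force: 0.0
```

Request:
{"fn": "send_rows", "kwargs": {
  "deltas": [
    {"slide": [0,0,0],"rot": [0,0,0],"claw": 32},
    {"slide": [0,0,0],"rot": [0,0,0],"claw": 32},
    {"slide": [0,0,0],"rot": [0,0,0],"claw": 32},
    {"slide": [0,0,0],"rot": [0,0,0],"claw": 32},
    {"slide": [0,0,0],"rot": [0,0,0],"claw": 32}
  ]
}}

```text
t: 13.03
tcp_pos: [0.4573, -0.1895, 0.0206]
tcp_rot: [0.0, 0.803, 0.596, 0.001]
ft_force: [-1.7, 0.2, 2.4]
width: 0.0421
finger_force: 0.8
```

Request:
{"fn": "send_rows", "kwargs": {
  "deltas": [
    {"slide": [0,0,0],"rot": [0,0,0],"claw": 32},
    {"slide": [0,0,0],"rot": [0,0,0],"claw": 32}
  ]
}}

```text
t: 13.2
tcp_pos: [0.4573, -0.1895, 0.0206]
tcp_rot: [0.0, 0.803, 0.596, 0.001]
ft_force: [-1.9, 1.3, 10.4]
width: 0.0407
finger_force: 30.0
```

Request:
{"fn": "send_rows", "kwargs": {
  "deltas": [
    {"slide": [0,0,-0.7],"rot": [0,0,0],"claw": 32},
    {"slide": [0,0,-0.9],"rot": [0,0,0],"claw": 32},
    {"slide": [0,0,-0.9],"rot": [0,0,0],"claw": 32},
    {"slide": [0,0,-0.9],"rot": [0,0,0],"claw": 32},
    {"slide": [0,0,0],"rot": [0,0,0],"claw": 32}
  ]
}}

```text
t: 13.62
tcp_pos: [0.4587, -0.1905, 0.1259]
tcp_rot: [0.002, 0.803, 0.596, 0.002]
ft_force: [1.5, -0.6, -0.7]
width: 0.041
finger_force: 30.0
```

```bash
python3 plan.py 590.4,139.2,120,-16.8
```

```text
t 13.62 now [ 458.7 -190.5  125.9] -16.82 tilt [ 0.006 -0.    -1.   ] w 41.0 F [ 1.5 -0.6 -0.7] ff 29.995109376031905
  slide total [11.789  1.027  0.198] rows 13 each [0.907 0.079 0.015]
```

Request:
{"fn": "send_rows", "kwargs": {
  "deltas": [
    {"slide": [0.5,0.04,0],"rot": [0,0,0],"claw": 32},
    {"slide": [0.9,0.08,0],"rot": [0,0,0],"claw": 32},
    {"slide": [0.9,0.08,0],"rot": [0,0,0],"claw": 32},
    {"slide": [0.9,0.08,0],"rot": [0,0,0],"claw": 32},
    {"slide": [0.9,0.08,0],"rot": [0,0,0],"claw": 32}
  ]
}}

```text
t: 14.03
tcp_pos: [0.5028, -0.0736, 0.1217]
tcp_rot: [-0.0, 0.803, 0.596, 0.0]
ft_force: [0.8, -0.4, -2.4]
width: 0.0406
finger_force: 30.0
```

Request:
{"fn": "send_rows", "kwargs": {
  "deltas": [
    {"slide": [0.9,0.08,0],"rot": [0,0,0],"claw": 32},
    {"slide": [0.9,0.08,0],"rot": [0,0,0],"claw": 32},
    {"slide": [0.9,0.08,0],"rot": [0,0,0],"claw": 32},
    {"slide": [0.9,0.08,0],"rot": [0,0,0],"claw": 32},
    {"slide": [0.9,0.08,0],"rot": [0,0,0],"claw": 32}
  ]
}}

```text
t: 14.45
tcp_pos: [0.5532, 0.0523, 0.1216]
tcp_rot: [-0.0, 0.803, 0.596, 0.0]
ft_force: [0.4, 0.2, -2.4]
width: 0.0406
finger_force: 30.0
```

Request:
{"fn": "send_rows", "kwargs": {
  "deltas": [
    {"slide": [0.9,0.08,0],"rot": [0,0,0],"claw": 32},
    {"slide": [0.9,0.08,0],"rot": [0,0,0],"claw": 32},
    {"slide": [0.9,0.08,0],"rot": [0,0,0],"claw": 32},
    {"slide": [0.45,0.04,0],"rot": [0,0,0],"claw": 32},
    {"slide": [0,0,0],"rot": [0,0,0],"claw": 32}
  ]
}}

```text
t: 14.87
tcp_pos: [0.5888, 0.1423, 0.1212]
tcp_rot: [-0.0, 0.802, 0.598, 0.0]
ft_force: [-0.4, -0.4, -1.8]
width: 0.0408
finger_force: 30.0
```

Request:
{"fn": "send_rows", "kwargs": {
  "deltas": [
    {"slide": [0,0,0],"rot": [0,0,0],"claw": 32},
    {"slide": [0,0,0],"rot": [0,0,0],"claw": 32},
    {"slide": [0,0,0],"rot": [0,0,0],"claw": 32}
  ]
}}

```text
t: 15.12
tcp_pos: [0.5881, 0.1374, 0.1218]
tcp_rot: [0.0, 0.803, 0.596, -0.0]
ft_force: [-0.2, 0.7, -1.6]
width: 0.0411
finger_force: 30.0
```

```bash
python3 plan.py 590.4,139.2,27,-16.8
```

```text
t 15.12 now [588.1 137.4 121.8] -16.89 tilt [-0. -0. -1.] w 41.1 F [-0.2  0.7 -1.6] ff 29.994610268622637
  slide total [0.081 0.057 3.161] rows 4 each [0.02  0.014 0.79 ]
```

Request:
{"fn": "send_rows", "kwargs": {
  "deltas": [
    {"slide": [0.03,0.02,0.75],"rot": [0,0,0],"claw": 32},
    {"slide": [0.03,0.02,0.75],"rot": [0,0,0],"claw": 32},
    {"slide": [0.02,0.02,0.7],"rot": [0,0,0],"claw": 32},
    {"slide": [0,0,0.5],"rot": [0,0,0],"claw": 32},
    {"slide": [0,0,0.3],"rot": [0,0,0],"claw": 32}
  ]
}}

```text
t: 15.53
tcp_pos: [0.59, 0.1394, 0.0303]
tcp_rot: [-0.0, 0.803, 0.596, -0.001]
ft_force: [-0.4, -0.7, -1.5]
width: 0.0411
finger_force: 30.0
```

Request:
{"fn": "send_rows", "kwargs": {
  "deltas": [
    {"slide": [0,0,0.12],"rot": [0,0,0],"claw": 32},
    {"slide": [0,0,0],"rot": [0,0,0],"claw": 32},
    {"slide": [0,0,0],"rot": [0,0,0],"claw": 32},
    {"slide": [0,0,0],"rot": [0,0,0],"claw": 32}
  ]
}}

```text
t: 15.87
tcp_pos: [0.5913, 0.1404, 0.0289]
tcp_rot: [0.0, 0.803, 0.596, 0.001]
ft_force: [-0.6, -0.1, -3.1]
width: 0.0407
finger_force: 30.0
```

Request:
{"fn": "send_rows", "kwargs": {
  "deltas": [
    {"slide": [0,0,0.05],"rot": [0,0,0],"claw": 32},
    {"slide": [0,0,0],"rot": [0,0,0],"claw": 32},
    {"slide": [0,0,0],"rot": [0,0,0],"claw": 64},
    {"slide": [0,0,0],"rot": [0,0,0],"claw": 64},
    {"slide": [0,0,0],"rot": [0,0,0],"claw": 64}
  ]
}}

```text
t: 16.28
tcp_pos: [0.591, 0.1407, 0.0269]
tcp_rot: [0.0, 0.803, 0.596, 0.0]
ft_force: [0.0, 0.5, 0.3]
width: 0.0574
finger_force: 0.0
```

Request:
{"fn": "send_rows", "kwargs": {
  "deltas": [
    {"slide": [0,0,0],"rot": [0,0,0],"claw": 64},
    {"slide": [0,0,-0.7],"rot": [0,0,0],"claw": 64},
    {"slide": [0,0,-0.8],"rot": [0,0,0],"claw": 64},
    {"slide": [0,0,-0.8],"rot": [0,0,0],"claw": 64},
    {"slide": [0,0,-0.8],"rot": [0,0,0],"claw": 64}
  ]
}}

```text
t: 16.7
tcp_pos: [0.5906, 0.1404, 0.1206]
tcp_rot: [0.0, 0.803, 0.596, -0.0]
ft_force: [0.4, 0.1, 0.2]
width: 0.0641
finger_force: 0.0
```

Request:
{"fn": "send_rows", "kwargs": {
  "deltas": [
    {"slide": [0,0,0],"rot": [0,0,0],"claw": 64},
    {"slide": [0,0,0],"rot": [0,0,0],"claw": 64}
  ]
}}

```text
t: 16.87
tcp_pos: [0.5915, 0.141, 0.1208]
tcp_rot: [0.0, 0.803, 0.596, 0.001]
ft_force: [-0.5, 0.6, -0.7]
width: 0.0641
finger_force: 0.0
```

```bash
python3 plan.py 592,-193.5,120,-16.8 592,-193.5,20,-16.8
```

```text
t 16.87 now [591.5 141.  120.8] -16.77 tilt [ 0.002  0.001 -1.   ] w 64.1 F [-0.5  0.6 -0.7] ff 0.0
  slide total [-10.67    3.24    0.026] rows 11 each [-0.97   0.295  0.002]
  slide total [0.    0.    3.333] rows 4 each [0.    0.    0.833]
```

Request:
{"fn": "send_rows", "kwargs": {
  "deltas": [
    {"slide": [-0.97,0.295,0],"rot": [0,0,0],"claw": 50},
    {"slide": [-0.97,0.295,0],"rot": [0,0,0],"claw": 50},
    {"slide": [-0.97,0.295,0],"rot": [0,0,0],"claw": 50},
    {"slide": [-0.97,0.295,0],"rot": [0,0,0],"claw": 50},
    {"slide": [-0.97,0.295,0],"rot": [0,0,0],"claw": 50}
  ]
}}

```text
t: 17.28
tcp_pos: [0.5904, -0.0127, 0.1186]
tcp_rot: [-0.0, 0.803, 0.596, -0.001]
ft_force: [0.4, 0.2, 0.9]
width: 0.05
finger_force: 0.0
```

Request:
{"fn": "send_rows", "kwargs": {
  "deltas": [
    {"slide": [-0.97,0.295,0],"rot": [0,0,0],"claw": 50},
    {"slide": [-0.97,0.295,0],"rot": [0,0,0],"claw": 50},
    {"slide": [-0.97,0.295,0],"rot": [0,0,0],"claw": 50},
    {"slide": [-0.97,0.295,0],"rot": [0,0,0],"claw": 50},
    {"slide": [-0.97,0.295,0],"rot": [0,0,0],"claw": 50}
  ]
}}

```text
t: 17.7
tcp_pos: [0.5908, -0.1648, 0.1186]
tcp_rot: [-0.0, 0.803, 0.596, -0.001]
ft_force: [0.1, 0.6, 0.7]
width: 0.0501
finger_force: 0.0
```

Request:
{"fn": "send_rows", "kwargs": {
  "deltas": [
    {"slide": [-0.97,0.295,0],"rot": [0,0,0],"claw": 50},
    {"slide": [0,0,0],"rot": [0,0,0],"claw": 50},
    {"slide": [0,0,0],"rot": [0,0,0],"claw": 50},
    {"slide": [0,0,0],"rot": [0,0,0],"claw": 50},
    {"slide": [0,0,0],"rot": [0,0,0],"claw": 50}
  ]
}}

```text
t: 18.12
tcp_pos: [0.5915, -0.1925, 0.119]
tcp_rot: [-0.001, 0.802, 0.597, -0.0]
ft_force: [0.1, 1.0, -0.3]
width: 0.0503
finger_force: 0.0
```

```bash
python3 plan.py 592,-193.5,21,-16.8; python3 - <<'E'
from h import *
p=eyes.capture("top"); C=cloud(p)
m=(np.hypot(C[...,0]-.5904,C[...,1]-.139)<.04)&(C[...,2]>.03)&(C[...,2]<.07); P=C[m]
print(cv2.minAreaRect((P[:,:2]*1000).astype(np.float32)),np.percentile(P[:,2],95))
q=eyes.capture("side")
a=np.hstack([cv2.resize(p["color"][80:230,80:280],(400,300)),cv2.resize(q["color"][100:325,150:450],(400,300))])
cv2.imwrite("pics/a4.png",a[:,:,::-1])
E
```

```text
t 18.12 now [ 591.5 -192.5  119. ] -16.71 tilt [-0.001  0.001 -1.   ] w 50.3 F [ 0.1  1.  -0.3] ff 0.0
  slide total [-0.027  0.025  3.266] rows 4 each [-0.007  0.006  0.816]
((590.5728149414062, 142.08303833007812), (38.232810974121094, 41.88059997558594), 60.554927825927734) 0.0603182262394093
```

View pics/a4.png

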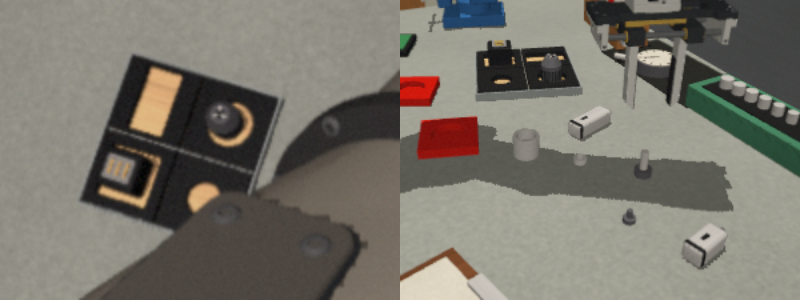

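The chuck stands in the round well at left (225,120). Its top is at about 60 mm, as it should be. The gripper is above the gear (643,165 at right).

Request:
{"fn": "send_rows", "kwargs": {
  "deltas": [
    {"slide": [-0.01,0.01,0.8],"rot": [0,0,0],"claw": 50},
    {"slide": [-0.01,0.01,0.8],"rot": [0,0,0],"claw": 50},
    {"slide": [-0.01,0,0.8],"rot": [0,0,0],"claw": 50},
    {"slide": [0,0,0.5],"rot": [0,0,0],"claw": 50},
    {"slide": [0,0,0.35],"rot": [0,0,0],"claw": 50}
  ]
}}

```text
t: 18.63
tcp_pos: [0.5914, -0.194, 0.0205]
tcp_rot: [-0.001, 0.802, 0.597, -0.001]
ft_force: [-0.5, -0.5, -0.3]
width: 0.0501
finger_force: 0.0
```

Request:
{"fn": "send_rows", "kwargs": {
  "deltas": [
    {"slide": [0,0,0],"rot": [0,0,0],"claw": 4},
    {"slide": [0,0,0],"rot": [0,0,0],"claw": 4},
    {"slide": [0,0,0],"rot": [0,0,0],"claw": 4},
    {"slide": [0,0,0],"rot": [0,0,0],"claw": 4},
    {"slide": [0,0,0],"rot": [0,0,0],"claw": 4}
  ]
}}

```text
t: 19.05
tcp_pos: [0.5925, -0.1951, 0.0231]
tcp_rot: [0.0, 0.803, 0.596, 0.001]
ft_force: [-1.0, -0.5, -0.0]
width: 0.02
finger_force: 0.0
```

Request:
{"fn": "send_rows", "kwargs": {
  "deltas": [
    {"slide": [0,0,0],"rot": [0,0,0],"claw": 4},
    {"slide": [0,0,0],"rot": [0,0,0],"claw": 4},
    {"slide": [0,0,0],"rot": [0,0,0],"claw": 4},
    {"slide": [0,0,0],"rot": [0,0,0],"claw": 4}
  ]
}}

```text
t: 19.38
tcp_pos: [0.5922, -0.195, 0.0226]
tcp_rot: [0.0, 0.803, 0.596, 0.0]
ft_force: [-0.2, 0.6, 6.3]
width: 0.0108
finger_force: 30.0
```

Request:
{"fn": "send_rows", "kwargs": {
  "deltas": [
    {"slide": [0,0,-0.7],"rot": [0,0,0],"claw": 4},
    {"slide": [0,0,-0.9],"rot": [0,0,0],"claw": 4},
    {"slide": [0,0,-0.9],"rot": [0,0,0],"claw": 4},
    {"slide": [0,0,-0.8],"rot": [0,0,0],"claw": 4},
    {"slide": [0,0,0],"rot": [0,0,0],"claw": 4}
  ]
}}

```text
t: 19.8
tcp_pos: [0.5938, -0.196, 0.1255]
tcp_rot: [0.002, 0.803, 0.596, 0.002]
ft_force: [1.5, -0.1, -0.7]
width: 0.0114
finger_force: 30.0
```

```bash
python3 plan.py 494.7,168.1,120,-16.8
```

```text
t 19.8 now [ 593.8 -196.   125.5] -16.82 tilt [ 0.005 -0.001 -1.   ] w 11.4 F [ 1.5 -0.1 -0.7] ff 29.972603917121887
  slide total [10.665 -6.669  0.184] rows 11 each [ 0.97  -0.606  0.017]
```

Request:
{"fn": "send_rows", "kwargs": {
  "deltas": [
    {"slide": [0.5,-0.3,0],"rot": [0,0,0],"claw": 4},
    {"slide": [0.9,-0.57,0],"rot": [0,0,0],"claw": 4},
    {"slide": [0.9,-0.57,0],"rot": [0,0,0],"claw": 4},
    {"slide": [0.9,-0.57,0],"rot": [0,0,0],"claw": 4},
    {"slide": [0.9,-0.57,0],"rot": [0,0,0],"claw": 4}
  ]
}}

```text
t: 20.22
tcp_pos: [0.5524, -0.0536, 0.1207]
tcp_rot: [-0.0, 0.803, 0.596, -0.0]
ft_force: [-0.1, 0.6, -1.0]
width: 0.011
finger_force: 30.0
```

Request:
{"fn": "send_rows", "kwargs": {
  "deltas": [
    {"slide": [0.9,-0.57,0],"rot": [0,0,0],"claw": 4},
    {"slide": [0.9,-0.57,0],"rot": [0,0,0],"claw": 4},
    {"slide": [0.9,-0.57,0],"rot": [0,0,0],"claw": 4},
    {"slide": [0.9,-0.57,0],"rot": [0,0,0],"claw": 4},
    {"slide": [0.9,-0.57,0],"rot": [0,0,0],"claw": 4}
  ]
}}

```text
t: 20.63
tcp_pos: [0.5096, 0.1005, 0.1209]
tcp_rot: [-0.0, 0.803, 0.596, -0.0]
ft_force: [0.9, 0.3, -1.3]
width: 0.0113
finger_force: 30.0
```

Request:
{"fn": "send_rows", "kwargs": {
  "deltas": [
    {"slide": [0.9,-0.57,0],"rot": [0,0,0],"claw": 4},
    {"slide": [0.75,-0.45,0],"rot": [0,0,0],"claw": 4},
    {"slide": [0.4,-0.2,0],"rot": [0,0,0],"claw": 4},
    {"slide": [0,0,0],"rot": [0,0,0],"claw": 4},
    {"slide": [0,0,0],"rot": [0,0,0],"claw": 4}
  ]
}}

```text
t: 21.05
tcp_pos: [0.4931, 0.1685, 0.1209]
tcp_rot: [0.0, 0.802, 0.597, -0.0]
ft_force: [-0.4, 0.1, -0.4]
width: 0.011
finger_force: 30.0
```

Request:
{"fn": "send_rows", "kwargs": {
  "deltas": [
    {"slide": [0,0,0],"rot": [0,0,0],"claw": 4},
    {"slide": [0,0,0],"rot": [0,0,0],"claw": 4},
    {"slide": [0,0,0],"rot": [0,0,0],"claw": 4}
  ]
}}

```text
t: 21.3
tcp_pos: [0.4935, 0.1672, 0.1212]
tcp_rot: [0.0, 0.803, 0.595, -0.0]
ft_force: [0.4, -0.1, -0.4]
width: 0.011
finger_force: 30.0
```

```bash
python3 plan.py 494.7,168.1,29,-16.8
```

```text
t 21.3 now [493.5 167.2 121.2] -16.91 tilt [ 0. -0. -1.] w 11.0 F [ 0.4 -0.1 -0.4] ff 29.97241884469986
  slide total [0.04  0.029 3.073] rows 4 each [0.01  0.007 0.768]
```

Request:
{"fn": "send_rows", "kwargs": {
  "deltas": [
    {"slide": [0.02,0.01,0.75],"rot": [0,0,0],"claw": 4},
    {"slide": [0.02,0.01,0.75],"rot": [0,0,0],"claw": 4},
    {"slide": [0,0.01,0.75],"rot": [0,0,0],"claw": 4},
    {"slide": [0,0,0.5],"rot": [0,0,0],"claw": 4},
    {"slide": [0,0,0.2],"rot": [0,0,0],"claw": 4}
  ]
}}

```text
t: 21.72
tcp_pos: [0.4936, 0.1681, 0.0308]
tcp_rot: [0.0, 0.803, 0.596, -0.001]
ft_force: [-1.5, -0.8, -1.5]
width: 0.0111
finger_force: 30.0
```

Request:
{"fn": "send_rows", "kwargs": {
  "deltas": [
    {"slide": [0,0,0.1],"rot": [0,0,0],"claw": 4},
    {"slide": [0,0,0],"rot": [0,0,0],"claw": 4},
    {"slide": [0,0,0],"rot": [0,0,0],"claw": 4},
    {"slide": [0,0,0],"rot": [0,0,0],"claw": 4}
  ]
}}

```text
t: 22.05
tcp_pos: [0.4949, 0.1693, 0.0304]
tcp_rot: [0.0, 0.803, 0.596, 0.001]
ft_force: [-0.3, 0.2, -0.1]
width: 0.0112
finger_force: 30.0
```

Request:
{"fn": "send_rows", "kwargs": {
  "deltas": [
    {"slide": [0,0,0.04],"rot": [0,0,0],"claw": 4},
    {"slide": [0,0,0],"rot": [0,0,0],"claw": 4},
    {"slide": [0,0,0],"rot": [0,0,0],"claw": 44},
    {"slide": [0,0,0],"rot": [0,0,0],"claw": 44},
    {"slide": [0,0,0],"rot": [0,0,0],"claw": 44}
  ]
}}

```text
t: 22.47
tcp_pos: [0.4945, 0.1695, 0.0286]
tcp_rot: [0.0, 0.803, 0.596, 0.0]
ft_force: [0.4, 0.1, 0.6]
width: 0.0277
finger_force: 0.0
```

Request:
{"fn": "send_rows", "kwargs": {
  "deltas": [
    {"slide": [0,0,0],"rot": [0,0,0],"claw": 44},
    {"slide": [0,0,-0.7],"rot": [0,0,0],"claw": 44},
    {"slide": [0,0,-0.8],"rot": [0,0,0],"claw": 44},
    {"slide": [0,0,-0.8],"rot": [0,0,0],"claw": 60},
    {"slide": [0,0,-0.8],"rot": [0,0,0],"claw": 60}
  ]
}}

```text
t: 22.88
tcp_pos: [0.4942, 0.169, 0.1224]
tcp_rot: [0.0, 0.803, 0.596, -0.0]
ft_force: [0.5, 1.3, 0.1]
width: 0.054
finger_force: 0.0
```

Request:
{"fn": "send_rows", "kwargs": {
  "deltas": [
    {"slide": [0,0,0],"rot": [0,0,0],"claw": 60},
    {"slide": [0,0,0],"rot": [0,0,0],"claw": 60}
  ]
}}

```text
t: 23.05
tcp_pos: [0.4949, 0.17, 0.1223]
tcp_rot: [-0.0, 0.803, 0.596, 0.001]
ft_force: [-0.2, -0.5, -1.3]
width: 0.0597
finger_force: 0.0
```

```bash
python3 plan.py 571.5,-360.5,120,-73; python3 - <<'E'
from h import *
import plan
plan.plan([(571.5,-360.5,120,-16.8)])
E
```

```text
t 23.05 now [494.9 170.  122.3] -16.76 tilt [ 0.002  0.002 -1.   ] w 59.7 F [-0.2 -0.5 -1.3] ff 0.0
  rot z 0.852 x11
  slide total [-2.728 17.658  0.078] rows 19 each [-0.144  0.929  0.004]
t 23.05 now [494.9 170.  122.3] -16.76 tilt [ 0.002  0.002 -1.   ] w 59.7 F [-0.2 -0.5 -1.3] ff 0.0
  slide total [-16.191   7.556   0.078] rows 17 each [-0.952  0.444  0.005]
```

Request:
{"fn": "send_rows", "kwargs": {
  "deltas": [
    {"slide": [-0.95,0.444,0],"rot": [0,0,0],"claw": 60},
    {"slide": [-0.95,0.444,0],"rot": [0,0,0],"claw": 60},
    {"slide": [-0.95,0.444,0],"rot": [0,0,0],"claw": 60},
    {"slide": [-0.95,0.444,0],"rot": [0,0,0],"claw": 60},
    {"slide": [-0.95,0.444,0],"rot": [0,0,0],"claw": 60}
  ]
}}

```text
t: 23.47
tcp_pos: [0.5163, 0.0124, 0.1204]
tcp_rot: [-0.0, 0.803, 0.596, -0.001]
ft_force: [0.9, -0.4, 0.7]
width: 0.0601
finger_force: 0.0
```

Request:
{"fn": "send_rows", "kwargs": {
  "deltas": [
    {"slide": [-0.95,0.444,0],"rot": [0,0,0],"claw": 60},
    {"slide": [-0.95,0.444,0],"rot": [0,0,0],"claw": 60},
    {"slide": [-0.95,0.444,0],"rot": [0,0,0],"claw": 60},
    {"slide": [-0.95,0.444,0],"rot": [0,0,0],"claw": 60},
    {"slide": [-0.95,0.444,0],"rot": [0,0,0],"claw": 60}
  ]
}}

```text
t: 23.88
tcp_pos: [0.539, -0.1433, 0.1202]
tcp_rot: [-0.0, 0.803, 0.596, -0.001]
ft_force: [0.7, 0.9, 0.3]
width: 0.0599
finger_force: 0.0
```

Request:
{"fn": "send_rows", "kwargs": {
  "deltas": [
    {"slide": [-0.95,0.444,0],"rot": [0,0,0],"claw": 60},
    {"slide": [-0.95,0.444,0],"rot": [0,0,0],"claw": 60},
    {"slide": [-0.95,0.444,0],"rot": [0,0,0],"claw": 60},
    {"slide": [-0.95,0.444,0],"rot": [0,0,0],"claw": 60},
    {"slide": [-0.95,0.444,0],"rot": [0,0,0],"claw": 60}
  ]
}}

```text
t: 24.3
tcp_pos: [0.5616, -0.2988, 0.1198]
tcp_rot: [-0.001, 0.803, 0.596, -0.0]
ft_force: [-0.3, 1.5, 0.8]
width: 0.0606
finger_force: 0.0
```

Request:
{"fn": "send_rows", "kwargs": {
  "deltas": [
    {"slide": [-0.95,0.444,0],"rot": [0,0,0],"claw": 60},
    {"slide": [-0.95,0.444,0],"rot": [0,0,0],"claw": 60},
    {"slide": [0,0,0],"rot": [0,0,0.85],"claw": 60},
    {"slide": [0,0,0],"rot": [0,0,0.85],"claw": 60},
    {"slide": [0,0,0],"rot": [0,0,0.85],"claw": 60}
  ]
}}

```text
t: 24.72
tcp_pos: [0.5702, -0.3606, 0.1196]
tcp_rot: [-0.001, 0.876, 0.482, -0.001]
ft_force: [0.6, 0.8, -0.3]
width: 0.0602
finger_force: 0.0
```

Request:
{"fn": "send_rows", "kwargs": {
  "deltas": [
    {"slide": [0,0,0],"rot": [0,0,0.85],"claw": 60},
    {"slide": [0,0,0],"rot": [0,0,0.85],"claw": 60},
    {"slide": [0,0,0],"rot": [0,0,0.85],"claw": 60},
    {"slide": [0,0,0],"rot": [0,0,0.85],"claw": 60},
    {"slide": [0,0,0],"rot": [0,0,0.85],"claw": 60}
  ]
}}

```text
t: 25.13
tcp_pos: [0.5707, -0.3596, 0.1198]
tcp_rot: [-0.001, 0.961, 0.277, -0.001]
ft_force: [0.7, -0.2, 0.2]
width: 0.0601
finger_force: 0.0
```

Request:
{"fn": "send_rows", "kwargs": {
  "deltas": [
    {"slide": [0,0,0],"rot": [0,0,0.85],"claw": 60},
    {"slide": [0,0,0],"rot": [0,0,0.85],"claw": 60},
    {"slide": [0,0,0],"rot": [0,0,0.85],"claw": 60},
    {"slide": [0,0,0],"rot": [0,0,0],"claw": 60},
    {"slide": [0,0,0],"rot": [0,0,0],"claw": 60}
  ]
}}

```text
t: 25.55
tcp_pos: [0.5707, -0.3597, 0.1201]
tcp_rot: [-0.0, 0.989, 0.15, -0.001]
ft_force: [0.0, 0.2, -0.1]
width: 0.0595
finger_force: 0.0
```

```bash
python3 plan.py 571.5,-360.5,14,-73; python3 - <<'E'
from h import *
p=eyes.capture("top"); C=cloud(p)
for c in((.4947,.168),(.5904,.139)):
    m=(np.hypot(C[...,0]-c[0],C[...,1]-c[1])<.025)&(C[...,2]>.03)&(C[...,2]<.07); P=C[m]
    print(np.median(P,0).round(4),np.percentile(P[:,2],95))
q=eyes.capture("side"); D=cloud(q)
m=(np.hypot(D[...,0]-.572,D[...,1]+.36)<.05)&(D[...,2]>.015)&(D[...,2]<.032); P=D[m]
print("motor",cv2.minAreaRect((P[:,:2]*1000).astype(np.float32)))
a=np.hstack([cv2.resize(p["color"][80:230,80:280],(400,300)),cv2.resize(q["color"][100:325,150:450],(400,300))])
cv2.imwrite("pics/a5.png",a[:,:,::-1])
E
```

```text
t 25.55 now [ 570.7 -359.7  120.1] -72.73 tilt [-0.002  0.    -1.   ] w 59.5 F [ 0.   0.2 -0.1] ff 0.0
  rot z 0.045 x0
  slide total [0.016 0.034 3.538] rows 4 each [0.004 0.009 0.884]
  return _methods._mean(a, axis=axis, dtype=dtype,
  ret = um.true_divide(
Traceback (most recent call last):
IndexError: index -1 is out of bounds for axis 0 with size 0
```

No gear points at the small well: either the arm hides it or it isn't there. I'll look.

```bash
python3 - <<'E'
from h import *
p=eyes.capture("top"); q=eyes.capture("side")
a=np.hstack([cv2.resize(p["color"][80:230,80:280],(400,300)),cv2.resize(q["color"][100:325,150:450],(400,300))])
cv2.imwrite("pics/a5.png",a[:,:,::-1])
E
```

```text
(no output)
```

View pics/a5.png

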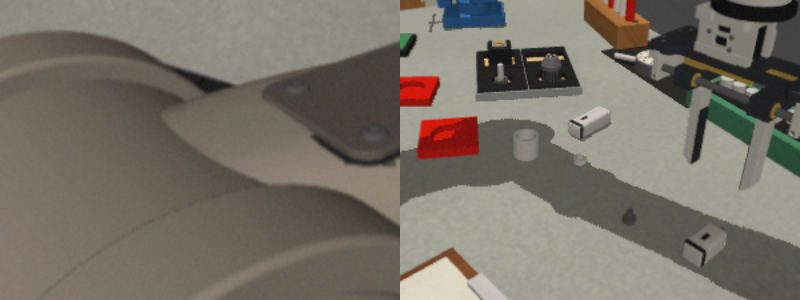

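The arm hides the top view, but the side view shows the gear upright in its well (500,75). The gripper is over the short motor (705,245).

Request:
{"fn": "send_rows", "kwargs": {
  "deltas": [
    {"slide": [0.01,0.03,0.85],"rot": [0,0,0],"claw": 60},
    {"slide": [0.01,0,0.85],"rot": [0,0,0],"claw": 60},
    {"slide": [0,0,0.85],"rot": [0,0,0],"claw": 60},
    {"slide": [0,0,0.6],"rot": [0,0,0],"claw": 60},
    {"slide": [0,0,0.38],"rot": [0,0,0],"claw": 60}
  ]
}}

```text
t: 26.12
tcp_pos: [0.5713, -0.36, 0.0135]
tcp_rot: [-0.001, 0.989, 0.149, -0.001]
ft_force: [-0.1, -0.4, 0.6]
width: 0.0603
finger_force: 0.0
```

Request:
{"fn": "send_rows", "kwargs": {
  "deltas": [
    {"slide": [0,0,0],"rot": [0,0,0],"claw": 20},
    {"slide": [0,0,0],"rot": [0,0,0],"claw": 20},
    {"slide": [0,0,0],"rot": [0,0,0],"claw": 20},
    {"slide": [0,0,0],"rot": [0,0,0],"claw": 20},
    {"slide": [0,0,0],"rot": [0,0,0],"claw": 20}
  ]
}}

```text
t: 26.53
tcp_pos: [0.5726, -0.3608, 0.0167]
tcp_rot: [0.0, 0.989, 0.149, 0.001]
ft_force: [0.5, 1.7, 0.8]
width: 0.0303
finger_force: 0.9
```

Request:
{"fn": "send_rows", "kwargs": {
  "deltas": [
    {"slide": [0,0,0],"rot": [0,0,0],"claw": 20},
    {"slide": [0,0,0],"rot": [0,0,0],"claw": 20},
    {"slide": [0,0,0],"rot": [0,0,0],"claw": 20}
  ]
}}

```text
t: 26.78
tcp_pos: [0.5726, -0.3608, 0.0166]
tcp_rot: [0.0, 0.989, 0.149, 0.001]
ft_force: [-0.1, 0.8, 7.0]
width: 0.0296
finger_force: 30.0
```

Request:
{"fn": "send_rows", "kwargs": {
  "deltas": [
    {"slide": [0,0,-0.7],"rot": [0,0,0],"claw": 20},
    {"slide": [0,0,-0.9],"rot": [0,0,0],"claw": 20},
    {"slide": [0,0,-0.9],"rot": [0,0,0],"claw": 20},
    {"slide": [0,0,-0.8],"rot": [0,0,0],"claw": 20},
    {"slide": [0,0,0],"rot": [0,0,0],"claw": 20}
  ]
}}

```text
t: 27.2
tcp_pos: [0.5736, -0.3621, 0.1195]
tcp_rot: [0.002, 0.989, 0.149, 0.002]
ft_force: [0.7, -0.4, -0.9]
width: 0.0298
finger_force: 30.0
```

```bash
python3 - <<'E'
from h import *
import plan
p=eyes.capture("side"); D=cloud(p)
# can centre must stand 6 mm behind the well centre along the insert's x
u=np.array([np.cos(np.radians(-16.8)),np.sin(np.radians(-16.8))]); c=np.array([619.3,234.9])-6*u
print(c.round(1))
plan.plan([(*c,122,-73)]); plan.plan([(*c,122,-106.8)])
cv2.imwrite("pics/a6.png",cv2.resize(p["color"][100:325,212:512],(800,600))[:,:,::-1])
E
```

```text
[613.6 236.6]
t 27.25 now [ 573.1 -361.3  117.1] -72.88 tilt [ 0.004 -0.001 -1.   ] w 29.5 F [-0.1  0.6 -1.1] ff 29.993637800216675
  slide total [  7.116 -18.664  -0.162] rows 20 each [ 0.356 -0.933 -0.008]
t 27.25 now [ 573.1 -361.3  117.1] -72.88 tilt [ 0.004 -0.001 -1.   ] w 29.5 F [-0.1  0.6 -1.1] ff 29.993637800216675
  rot z 0.808 x7
  slide total [ -4.469 -19.469  -0.162] rows 21 each [-0.213 -0.927 -0.008]
```

View pics/a6.png

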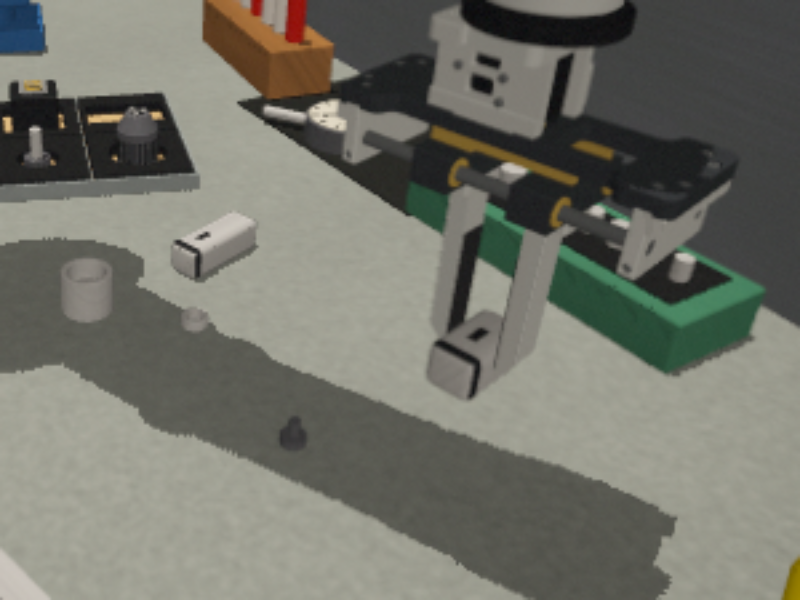

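The motor (465,355) is held level. Carrying it to the oblong well.

Request:
{"fn": "send_rows", "kwargs": {
  "deltas": [
    {"slide": [0.18,-0.47,0],"rot": [0,0,0],"claw": 20},
    {"slide": [0.356,-0.933,0],"rot": [0,0,0],"claw": 20},
    {"slide": [0.356,-0.933,0],"rot": [0,0,0],"claw": 20},
    {"slide": [0.356,-0.933,0],"rot": [0,0,0],"claw": 20},
    {"slide": [0.356,-0.933,0],"rot": [0,0,0],"claw": 20}
  ]
}}

```text
t: 27.67
tcp_pos: [0.5804, -0.2242, 0.1136]
tcp_rot: [-0.0, 0.989, 0.149, -0.001]
ft_force: [0.8, 0.3, -1.4]
width: 0.0294
finger_force: 30.0
```

Request:
{"fn": "send_rows", "kwargs": {
  "deltas": [
    {"slide": [0.356,-0.933,0],"rot": [0,0,0],"claw": 20},
    {"slide": [0.356,-0.933,0],"rot": [0,0,0],"claw": 20},
    {"slide": [0.356,-0.933,0],"rot": [0,0,0],"claw": 20},
    {"slide": [0.356,-0.933,0],"rot": [0,0,0],"claw": 20},
    {"slide": [0.356,-0.933,0],"rot": [0,0,0],"claw": 20}
  ]
}}

```text
t: 28.08
tcp_pos: [0.5902, -0.0747, 0.1138]
tcp_rot: [-0.0, 0.989, 0.149, -0.0]
ft_force: [0.1, -0.8, -0.1]
width: 0.0296
finger_force: 30.0
```

Request:
{"fn": "send_rows", "kwargs": {
  "deltas": [
    {"slide": [0.356,-0.933,0],"rot": [0,0,0],"claw": 20},
    {"slide": [0.356,-0.933,0],"rot": [0,0,0],"claw": 20},
    {"slide": [0.356,-0.933,0],"rot": [0,0,0],"claw": 20},
    {"slide": [0.356,-0.933,0],"rot": [0,0,0],"claw": 20},
    {"slide": [0.356,-0.933,0],"rot": [0,0,0],"claw": 20}
  ]
}}

```text
t: 28.5
tcp_pos: [0.6001, 0.0747, 0.1138]
tcp_rot: [-0.0, 0.989, 0.149, -0.0]
ft_force: [0.9, -0.4, -1.7]
width: 0.0298
finger_force: 30.0
```

Request:
{"fn": "send_rows", "kwargs": {
  "deltas": [
    {"slide": [0.356,-0.933,0],"rot": [0,0,0],"claw": 20},
    {"slide": [0.356,-0.933,0],"rot": [0,0,0],"claw": 20},
    {"slide": [0.356,-0.933,0],"rot": [0,0,0],"claw": 20},
    {"slide": [0.356,-0.933,0],"rot": [0,0,0],"claw": 20},
    {"slide": [0.356,-0.933,0],"rot": [0,0,0],"claw": 20}
  ]
}}

```text
t: 28.92
tcp_pos: [0.6098, 0.2241, 0.1136]
tcp_rot: [0.0, 0.989, 0.149, -0.001]
ft_force: [-0.3, 0.8, -1.3]
width: 0.0293
finger_force: 30.0
```

Request:
{"fn": "send_rows", "kwargs": {
  "deltas": [
    {"slide": [0.18,-0.47,0],"rot": [0,0,0],"claw": 20},
    {"slide": [0,0,0],"rot": [0,0,0.81],"claw": 20},
    {"slide": [0,0,0],"rot": [0,0,0.81],"claw": 20},
    {"slide": [0,0,0],"rot": [0,0,0.81],"claw": 20},
    {"slide": [0,0,0],"rot": [0,0,0.81],"claw": 20}
  ]
}}

```text
t: 29.33
tcp_pos: [0.6112, 0.2371, 0.1139]
tcp_rot: [0.0, 1.0, -0.023, -0.0]
ft_force: [-0.7, -1.2, -1.5]
width: 0.0296
finger_force: 30.0
```

Request:
{"fn": "send_rows", "kwargs": {
  "deltas": [
    {"slide": [0,0,0],"rot": [0,0,0.81],"claw": 20},
    {"slide": [0,0,0],"rot": [0,0,0.81],"claw": 20},
    {"slide": [0,0,0],"rot": [0,0,0.81],"claw": 20},
    {"slide": [0,0,0],"rot": [0,0,0],"claw": 20},
    {"slide": [0,0,0],"rot": [0,0,0],"claw": 20}
  ]
}}

```text
t: 29.75
tcp_pos: [0.6113, 0.2371, 0.1139]
tcp_rot: [0.001, 0.989, -0.146, -0.0]
ft_force: [-0.4, 0.4, -1.4]
width: 0.0296
finger_force: 30.0
```

Request:
{"fn": "send_rows", "kwargs": {
  "deltas": [
    {"slide": [0,0,0],"rot": [0,0,0],"claw": 20},
    {"slide": [0,0,0],"rot": [0,0,0],"claw": 20}
  ]
}}

```text
t: 29.92
tcp_pos: [0.6115, 0.2374, 0.1145]
tcp_rot: [-0.0, 0.989, -0.146, -0.0]
ft_force: [-0.1, 0.2, -1.8]
width: 0.0298
finger_force: 30.0
```

```bash
python3 plan.py 613.6,236.6,24,-106.8; python3 - <<'E'
from h import *
p=eyes.capture("side"); cv2.imwrite("pics/a7.png",cv2.resize(p["color"][75:225,150:350],(800,600),interpolation=2)[:,:,::-1])
E
```

```text
t 29.92 now [611.5 237.4 114.5] -106.8 tilt [-0.  0. -1.] w 29.8 F [-0.1  0.2 -1.8] ff 29.993678033351898
  slide total [0.075 0.004 3.015] rows 4 each [0.019 0.001 0.754]
```

View pics/a7.png

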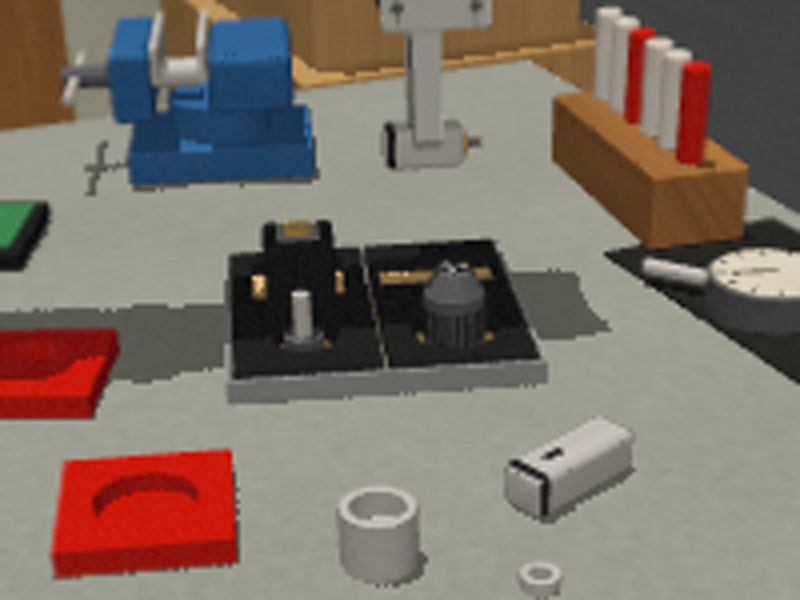

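The motor (425,145) is held level over the tray, parallel to the oblong well. Chuck, gear and battery all stand in their wells. Lowering the motor.

Request:
{"fn": "send_rows", "kwargs": {
  "deltas": [
    {"slide": [0.03,0,0.75],"rot": [0,0,0],"claw": 20},
    {"slide": [0.02,0,0.75],"rot": [0,0,0],"claw": 20},
    {"slide": [0.02,0,0.75],"rot": [0,0,0],"claw": 20},
    {"slide": [0,0,0.45],"rot": [0,0,0],"claw": 20},
    {"slide": [0,0,0.2],"rot": [0,0,0],"claw": 20}
  ]
}}

```text
t: 30.38
tcp_pos: [0.6128, 0.2367, 0.0258]
tcp_rot: [0.0, 0.989, -0.147, -0.001]
ft_force: [0.3, 0.2, -0.3]
width: 0.0299
finger_force: 30.0
```

Request:
{"fn": "send_rows", "kwargs": {
  "deltas": [
    {"slide": [0,0,0.1],"rot": [0,0,0],"claw": 20},
    {"slide": [0,0,0],"rot": [0,0,0],"claw": 20},
    {"slide": [0,0,0],"rot": [0,0,0],"claw": 20},
    {"slide": [0,0,0],"rot": [0,0,0],"claw": 20}
  ]
}}

```text
t: 30.72
tcp_pos: [0.6141, 0.2371, 0.0256]
tcp_rot: [-0.0, 0.989, -0.147, 0.001]
ft_force: [0.3, 0.1, 0.2]
width: 0.0297
finger_force: 30.0
```

Request:
{"fn": "send_rows", "kwargs": {
  "deltas": [
    {"slide": [0,0,0.05],"rot": [0,0,0],"claw": 20},
    {"slide": [0,0,0],"rot": [0,0,0],"claw": 20},
    {"slide": [0,0,0],"rot": [0,0,0],"claw": 20}
  ]
}}

```text
t: 30.97
tcp_pos: [0.614, 0.2372, 0.0236]
tcp_rot: [-0.0, 0.989, -0.147, 0.0]
ft_force: [-0.8, -0.5, 5.7]
width: 0.0294
finger_force: 30.0
```

Request:
{"fn": "send_rows", "kwargs": {
  "deltas": [
    {"slide": [0,0,0],"rot": [0,0,0],"claw": 55},
    {"slide": [0,0,0],"rot": [0,0,0],"claw": 55},
    {"slide": [0,0,0],"rot": [0,0,0],"claw": 55},
    {"slide": [0,0,0],"rot": [0,0,0],"claw": 55}
  ]
}}

```text
t: 31.3
tcp_pos: [0.6134, 0.2369, 0.023]
tcp_rot: [0.0, 0.989, -0.147, -0.0]
ft_force: [-0.6, 0.6, 0.1]
width: 0.0523
finger_force: 0.0
```

Request:
{"fn": "send_rows", "kwargs": {
  "deltas": [
    {"slide": [0,0,-0.7],"rot": [0,0,0],"claw": 55},
    {"slide": [0,0,-0.9],"rot": [0,0,0],"claw": 55},
    {"slide": [0,0,-0.9],"rot": [0,0,0],"claw": 55},
    {"slide": [0,0,-0.9],"rot": [0,0,0],"claw": 55},
    {"slide": [0,0,-0.9],"rot": [0,0,0],"claw": 55}
  ]
}}

```text
t: 31.72
tcp_pos: [0.6133, 0.2367, 0.1532]
tcp_rot: [0.0, 0.989, -0.147, -0.0]
ft_force: [-0.2, -0.5, 0.7]
width: 0.0552
finger_force: 0.0
```

Request:
{"fn": "send_rows", "kwargs": {
  "deltas": [
    {"slide": [0,0.9,0],"rot": [0,0,0],"claw": 55},
    {"slide": [0,0.9,0],"rot": [0,0,0],"claw": 55},
    {"slide": [0,0.9,0],"rot": [0,0,0],"claw": 55},
    {"slide": [0,0.9,0],"rot": [0,0,0],"claw": 55},
    {"slide": [0,0.9,0],"rot": [0,0,0],"claw": 55}
  ]
}}

```text
t: 32.13
tcp_pos: [0.5736, 0.1067, 0.152]
tcp_rot: [-0.0, 0.989, -0.147, -0.0]
ft_force: [0.9, 0.0, 0.7]
width: 0.055
finger_force: 0.0
```

Request:
{"fn": "send_rows", "kwargs": {
  "deltas": [
    {"slide": [0,0.9,0],"rot": [0,0,0],"claw": 55},
    {"slide": [0,0.9,0],"rot": [0,0,0],"claw": 55},
    {"slide": [0,0.9,0],"rot": [0,0,0],"claw": 55},
    {"slide": [0,0.9,0],"rot": [0,0,0],"claw": 55},
    {"slide": [0,0.9,0],"rot": [0,0,0],"claw": 55}
  ]
}}

```text
t: 32.55
tcp_pos: [0.5343, -0.0225, 0.1521]
tcp_rot: [-0.0, 0.989, -0.147, -0.0]
ft_force: [0.2, -0.9, 0.4]
width: 0.055
finger_force: 0.0
```

Request:
{"fn": "send_rows", "kwargs": {
  "deltas": [
    {"slide": [0,0.5,0],"rot": [0,0,0],"claw": 55},
    {"slide": [0,0,0],"rot": [0,0,0],"claw": 55},
    {"slide": [0,0,0],"rot": [0,0,0],"claw": 55},
    {"slide": [0,0,0],"rot": [0,0,0],"claw": 55}
  ]
}}

```text
t: 32.88
tcp_pos: [0.5311, -0.0348, 0.152]
tcp_rot: [-0.0, 0.989, -0.147, -0.0]
ft_force: [-0.1, -0.1, 0.6]
width: 0.0551
finger_force: 0.0
```

```bash
python3 - <<'E'
from h import *
p=eyes.capture("top"); q=eyes.capture("side"); C=cloud(p); D=cloud(q)
for n,c,zl,r in(("gear",(.4947,.168),.03,.025),("chuck",(.5904,.139),.03,.035),("batt",(.524,.264),.035,.045),("motor",(.614,.237),.024,.05),("long",(.581,-.045),.02,.07),("socket",(.455,-.01),.02,.05)):
  for k,X in(("top",C),("side",D)):
    P=X[(np.hypot(X[...,0]-c[0],X[...,1]-c[1])<r)&(X[...,2]>zl)&(X[...,2]<.07)]
    if len(P)>4:
      b=cv2.minAreaRect((P[:,:2]*1000).astype(np.float32)); print(n,k,len(P),np.round(b[0],1),np.round(b[1],1),round(b[2],1),"z med/95",np.round([np.median(P[:,2]),np.percentile(P[:,2],95)],4))
a=np.hstack([cv2.resize(p["color"][80:230,80:280],(400,300)),cv2.resize(q["color"][75:225,150:350],(400,300))])
cv2.imwrite("pics/a8.png",a[:,:,::-1])
E
```

```text
gear side 40 [494.9 168.9] [13.5 11. ] 27.8 z med/95 [0.0413 0.0494]
chuck side 194 [588.5 135.1] [28.7 42.4] 61.4 z med/95 [0.0468 0.06  ]
batt side 212 [523.5 259.5] [50.8 49.1] 73.7 z med/95 [0.0511 0.0554]
motor side 124 [614.9 232.5] [28.3 60.8] 73.2 z med/95 [0.0334 0.0362]
long side 292 [579.2 -47.6] [80.2 30.3] 19.9 z med/95 [0.0272 0.0292]
socket top 31 [454.  -55.2] [26.4  7.2] 1.0 z med/95 [0.0348 0.0375]
socket side 56 [453.6 -57. ] [ 6.3 20.2] 81.2 z med/95 [0.0311 0.0367]
```

View pics/a8.png

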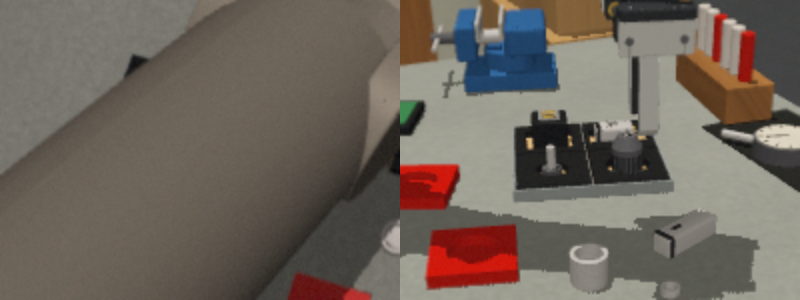

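The side view shows all four parts flat in their wells: gear (550,160), chuck (627,150), battery (548,125), motor (615,130). Heights and centres match the wells, and the long motor and socket haven't moved.

```bash
python3 -c "
from plant import env
print(env.job_done())"
```

```text
the job is handed in; nothing more can be done
None
```

The job is handed in at about 33 s: the chuck, battery, short motor and gear each measured flat on the floor of their own well, and the long motor and socket were left where they lay; the hand-in returned no verdict.

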